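Seat a die-cast project box in the inclined drilling jig

TASK

Load the long die-cast aluminium box into the inclined jig, lid up and lengthwise up the slope: set it down gently, still held, high on the white plate and well clear of the side fence, then let go so that it slides down on its own to the rubber strip, which may stop it short or crooked. Then push it fully home, flush with the side fence and the bottom fence, which is adjustable and set differently each time, pressing its little sensing pin in; finish with a steady push of about 10 N down the slope against the bottom fence for about a second, and never press the box against the jig with more than 20 N. Leave it there, let go, and leave everything else on the bench alone.

Things in the scene. Friction and masses are not known exactly. Their poses are not given: they have to be found in the camera images.
- box_mid (a point): the box to load: closed die-cast aluminium box with a screwed lid on top, 96 mm long (its x), 52 mm wide (its y), 30 mm tall (its z, up); this point is its centre, half-way up. Mass 0.16 to 0.3 kg. Lies lid up on the bench; either end may lead. Home: length along the plate's x, centre at y = 26, z = 15 mm of its frame and 48 mm up-slope of the bottom fence's inner face
- bed: the jig's fixed sloping plate. Origin: low corner of its face, by the side fence's inner face. x runs up the slope along the side fence (rises 20 deg), y away from the side fence (rises 14 deg), z is the normal. Face: x 0 to 205, y 0 to 150 mm, white, slippery (friction 0.16); a level black rubber strip, x 0 to 50, grips (1.1). Bottom fence: bar across the strip, 12 thick, 18 high, its inner face somewhere at x = 0 to 22, not measured, rigid
- rail: the bottom fence as a whole: a fixed rail at the plate's low end (this pose: same origin and axes as the plate) that carries the adjustable fence bar, aluminium, from y = 0 to 150 mm, square to the plate's x. The bar is locked somewhere in its 22 mm of adjustment and does not give; the pose does not tell where
- pin (a joint): brass sensing pin in the bottom fence's inner face, 8 mm thick, pointing up the slope, 26 mm from the side fence and 10 mm above the plate's face, on a weak spring (under 1 N). 0 = free, standing 5 mm proud of the fence; 0.005 (m) = pushed in flush. The reading says nothing of where the fence is
- side: the side fence: aluminium bar up the low side of the plate, 12 mm thick, 18 mm high; its inner face is the plane y = 0 of the plate's frame, from x = 0 to 190 mm. Same origin and axes as the plate
- smallbox_mid (a point): another die-cast aluminium box of the same make but shorter, 64 x 52 x 30 mm; its centre. A bystander, leave it alone
- driver: screwdriver with a black handle lying on the bench, 160 mm long; a bystander
- jar: small closed glass jar, 60 mm diameter, 70 mm tall; a bystander
- mug: white mug, 80 mm wide, 95 mm tall; a bystander
- spool: grey wire spool standing on end, 60 mm diameter, 42 mm tall; a bystander
- mic: black hand microphone, 95 x 56 x 26 mm; a bystander
- adapter: small brass coax adapter standing on end, 18 mm diameter, 34 mm tall; a bystander
Things that resemble listed ones, but are neither listed nor needed, are in the scene too. What is shaped like the part that bears box_mid but purple or yellow is not meant.

How it is judged:
By the outcome, as a careful person would: the job done as asked, in the order asked, and still so for the second after the job is handed in, with the robot touching nothing.
It also fails if it takes over 72 s, if anything falls off the work surface, if the arm or the gripper's body presses on something with over 40 N, if the wrist force passes 120 N, or if a joint passes its speed limit or range.

ROBOT

A 6-joint arm with a two-finger parallel gripper is mounted at the origin on the work surface. World frame = base frame: x ahead of the robot, y to its left, z up, the work surface at z = 0. Lengths are in m, angles in degrees, forces in N, time in s.
With the tool pointing down it reaches from about 0.35 to 0.875 m from the base axis. Payload 4.2 kg.
Tool frame: the origin (TCP) lies between the finger pads; the fingertips stand 8 mm ahead of it and the grasp point (between the pads) lies 11 mm behind it; x points along the fingers, y is the direction in which the jaws open and shut, and the axes are right-handed (so a half turn about x gives the same grasp; the last joint's range is limited). The gripper opens to 87 mm and grips with 3 to 60 N. Pads are 19 mm wide; open, the fingers measure 117 mm over their backs; the gripper's body (75 mm by 190 mm) begins 51 mm behind the grasp point.
Start: joints at [-59.553, 22.042, 0.453, 0, -68.411, -14.817], TCP at [0.168, -0.602, 0.231] pointing down, gripper open.
Joint ranges: [-179.83, 179.83], [-69.29, 118.12], [-61.27, 80.66], [-181.25, 117.63], [-171.15, -9.14], [-177.46, 177.46]. Speed limits (degrees/s): [159.86, 159.86, 180, 180, 180, 180].

INTERFACE

Orientations are given as a 3x3 rotation matrix whose columns are the frame's x, y, z axes.
In Python, from station import r gives the robot as it stands. The module is installed in compiled form; this text tells all that it offers.
- The arm moves only by the tool move_arm, never from a script. Its argument "increments" is one flat list of numbers, 7 for each row, row after row: the turn, a rotation vector about the tool's x, y, z in degrees, then the shift along the tool's x, y, z in m, then the finger opening in m, from 0 to 0.087. A call has 1 to 12 rows; each row is the pose to reach, as a shift and turn from the pose commanded when the call began, along the tool's axes at that moment; what a row does not reach only later rows make up. A row lasts 1/12 s, in which the tool goes at most 41.7 mm and 7.16 degrees, less where a joint would pass 70% of its speed; a pose out of reach is approached as far as the arm can. A call with a gripper value outside its range is refused whole. The fingers move at their own pace and stop on an object; the grip force is fixed at half the most. Time passes only in rows, so rows that repeat a pose let the fingers close. It gives the time, the measured TCP pose, the force and the opening at its end, in the units of the state.
- r.sense(): the state, without advancing time (a new reading comes with each control period).
- r.capture(name): name is "side" or "top"; returns the picture (420x560x3 uint8, red, green, blue); there is no depth.
- r.calibration(name): a dict with "fx", "fy", "cx", "cy" (pixels), "rvec" (rotation vector, rad) and "tvec" (3), from world to camera coordinates, as OpenCV has them. Camera axes: x right, y down, z forward; pixel columns grow to the right and rows downward; lengths in m; the calibration is good to about 2 mm. A picture is of the moment at which its call begins. calibration takes no time and is no camera call.
- r.finish_job(): hands the job in, once; it reports no verdict.
The state is a dict: "time_s": time; "joints": joint angles; "joint_velocities": joint speeds; "effort": joint torques, N m; "tcp_pos": TCP position; "ee_rot": TCP orientation; "wrist_force": force on the tool from outside, world axes, zero at the start; "moment": the same for the moment, N m; "gripper_width": opening from 0.0 (shut) to 1.0 (fully open).
Only numpy, scipy, OpenCV 4.12 (cv2) and the standard library are available. Lean on these libraries where they do the work, as an engineer would, in place of code of your own. Each camera call takes 0.05 s, during which the arm holds its last target.

## Working session

There is one attempt and no reset: what is moved stays moved. The work goes in short steps, Python scripts to look and compute and a tool call to move; the robot and the scene stay as the last step left them, time stands still between calls to the robot, and variables do not carry over. Pictures are saved under pics/ and viewed, and the job is handed in when it is done.

Besides the shell and the picture viewer there is one more tool, called after ">>>" as a command line: name --argument value ..., lists and objects as JSON in quotes. move_arm: Moves the arm, as the interface text tells. Its arguments: {"type":"object","properties":{"increments":{"type":"array","items":{"type":"number"}}},"required":["increments"]}

```bash
mkdir -p pics
python3 - <<'E'
from station import r
import cv2,json
s=r.sense();print(s)
for n in("side","top"):
    im=r.capture(n);cv2.imwrite(f"pics/{n}0.png",im[:,:,::-1]);print(n,r.calibration(n))
E
```

```text
{'time_s': 0.0, 'joints': array([-5.95529346e+01,  2.20900730e+01,  3.78529196e-01, -2.96405261e-02,
       -6.84109348e+01, -1.48152343e+01]), 'joint_velocities': array([-0.00079633, -0.07565851,  0.01494271,  0.03560802,  0.0779241 ,
        0.05258936]), 'effort': array([ 3.82644548e-04, -3.90662420e+01,  1.87406248e+01,  4.21982288e+00,
        1.09453057e-02, -2.03819441e-04]), 'tcp_pos': array([ 0.16825368, -0.60130689,  0.22945661]), 'ee_rot': array([[-6.68518437e-04, -2.69270332e-01,  9.63064402e-01],
       [ 2.08658591e-03,  9.63062145e-01,  2.69271149e-01],
       [-9.99997600e-01,  2.18952934e-03, -8.19691188e-05]]), 'wrist_force': array([-0.27678314,  0.00598406,  0.2295787 ]), 'moment': array([-0.00614577, -0.01921763, -0.0291103 ]), 'gripper_width': 0.9979428886975568}
side {'fx': 494.0411716850265, 'fy': 494.0411716850265, 'cx': 279.49893515961867, 'cy': 210.11110057889917, 'rvec': array([ 0.19431876, -2.71285051,  1.41743057]), 'tvec': array([0.58954284, 0.06325635, 1.22336519])}
top {'fx': 516.7336610876982, 'fy': 516.7336610876982, 'cx': 288.0199801984536, 'cy': 202.85798577395522, 'rvec': array([ 2.13281967, -2.12419154,  0.16131126]), 'tvec': array([0.06309108, 0.57743311, 1.52025346])}
```

View pics/side0.png

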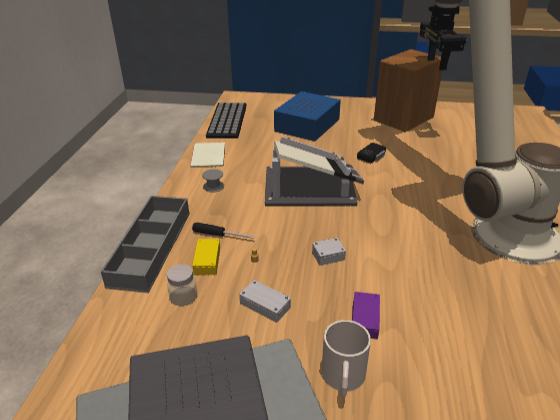

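View pics/top0.png

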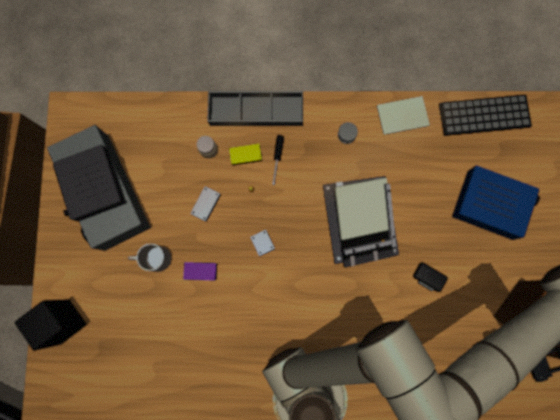

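The side picture shows these candidates: a long grey box at (265,299), a short grey box at (329,250), a yellow decoy at (206,255) and a purple decoy at (366,313). In the top picture they are at (206,204), (262,243), (245,154) and (200,271). I choose the long grey one. The jig is at side (311,172) and top (362,220). Next I'll view close crops of both.

Run:
```python
import cv2,numpy as np
s=cv2.imread("pics/side0.png");t=cv2.imread("pics/top0.png")
R=lambda i,x,y,w,h,k:cv2.resize(i[y:y+h,x:x+w],None,fx=k,fy=k,interpolation=cv2.INTER_CUBIC)
cv2.imwrite("pics/c1.png",R(s,255,130,120,80,6.6))
cv2.imwrite("pics/c2.png",R(t,315,170,95,100,6))
a=R(s,230,275,70,50,8);b=R(t,180,180,50,50,8)
cv2.imwrite("pics/c3.png",np.vstack([cv2.resize(np.hstack([a,b]),(800,333))]))
```

```text
(no output)
```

View pics/c1.png

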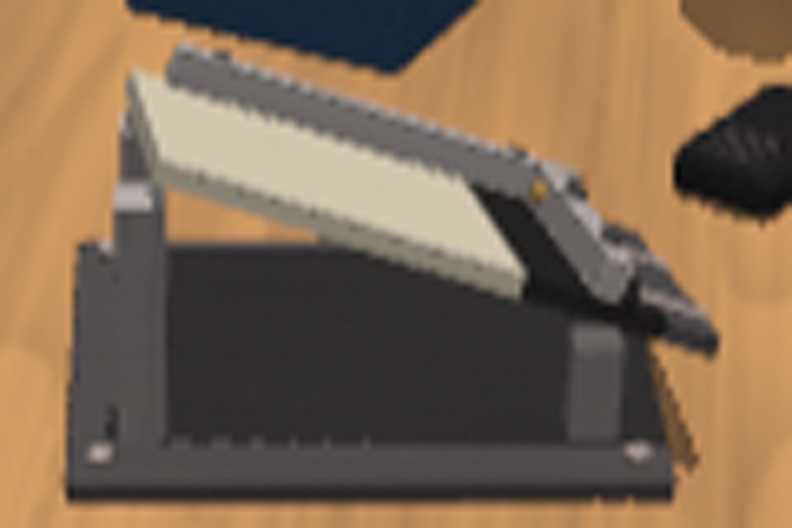

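View pics/c2.png

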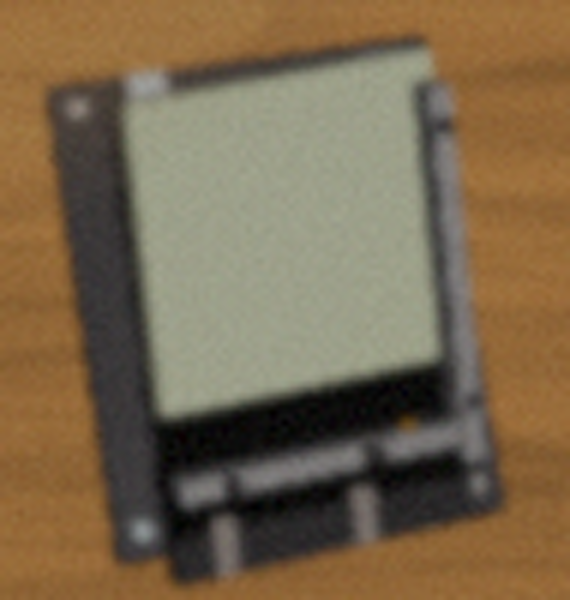

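View pics/c3.png

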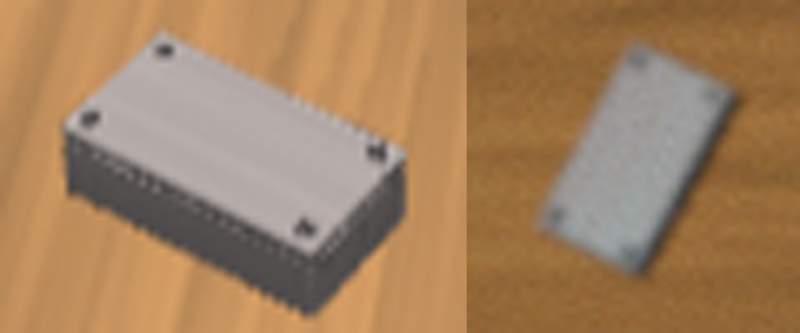

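```bash
cat > h.py <<'E'
import numpy as np,cv2,json
from scipy.optimize import least_squares
from station import r
C={n:r.calibration(n) for n in("side","top")}
def proj(n,P):
    c=C[n];K=np.array([[c['fx'],0,c['cx']],[0,c['fy'],c['cy']],[0,0,1]])
    return cv2.projectPoints(np.asarray(P,float).reshape(-1,1,3),c['rvec'],c['tvec'],K,None)[0].reshape(-1,2)
def bedR(psi):
    s20,c20,s14=np.sin(np.radians(20)),np.cos(np.radians(20)),np.sin(np.radians(14))
    a=-s20*s14/c20;b=np.sqrt(1-s14**2-a*a)
    x=np.array([c20,0,s20]);y=np.array([a,b,s14]);R=np.c_[x,y,np.cross(x,y)]
    c,s=np.cos(psi),np.sin(psi)
    return np.array([[c,-s,0],[s,c,0],[0,0,1]])@R
def Rz(a):
    c,s=np.cos(a),np.sin(a);return np.array([[c,-s,0],[s,c,0],[0,0,1]])
E
cat > fit.py <<'E'
from h import *
def un(off,k,pts): return (np.array(pts,float)+.5)/k-.5+np.array(off)
# box
bs=un((230,275),6.667,[(165,30),(62,128),(320,255),(405,155),(70,192),(312,316),(405,215)])
bt=un((180,180),6.667,[(168,40),(273,95),(173,272),(71,228)])
# order side: A,B,C,D lid ; E=below B,F=below C,G=below D
for lab in(0,1):
  pass
def boxpts(p,hx=48,hy=26):
    L=np.array([(hx,hy,30),(hx,-hy,30),(-hx,-hy,30),(-hx,hy,30),(hx,hy,0),(hx,-hy,0),(-hx,-hy,0),(-hx,hy,0)])/1000.
    return L@Rz(p[2]).T+[p[0],p[1],0]
def near(obs,pr): 
    d=np.linalg.norm(obs[:,None]-pr[None],axis=2);i=d.argmin(1);return (obs-pr[i])
best=None
for a in np.radians(np.arange(0,180,15)):
    f=lambda p:np.r_[near(bs[:4],proj("side",boxpts(p)[:4])).ravel(),near(bs[4:],proj("side",boxpts(p)[4:])).ravel(),near(bt,proj("top",boxpts(p)[:4])).ravel()]
    q=least_squares(f,[.5,.2,a])
    if best is None or q.cost<best.cost:best=q
b=best
print("box",b.x,np.degrees(b.x[2]),"rms",np.sqrt(2*b.cost/22));print(b.fun.reshape(-1,2).round(1).tolist())
S=[((205,150,0),(155,160)),((205,0,0),(133,72)),((50,0,0),(470,183)),((50,150,0),(522,280))]
T=[((205,150,0),(128,102)),((205,0,0),(430,45)),((50,0,0),(442,362)),((50,150,0),(158,418))]
so=un((255,130),6.6,[x[1] for x in S]);to=un((315,170),6,[x[1] for x in T])
SP=np.array([x[0] for x in S])/1e3;TP=np.array([x[0] for x in T])/1e3
pin_s=un((255,130),6.6,[(537,190)]);pin_t=un((315,170),6,[(408,422)])
def g(p):
    R=bedR(p[3]);W=lambda P:np.atleast_2d(P)@R.T+p[:3]
    pin=W([p[4]+.004,.026,.010])
    return np.r_[(proj("side",W(SP))-so).ravel(),(proj("top",W(TP))-to).ravel(),(proj("side",pin)-pin_s).ravel(),(proj("top",pin)-pin_t).ravel()]
q=least_squares(g,[.4,-.1,.1,0,.01],loss='soft_l1')
print("bed",q.x,np.degrees(q.x[3]));print(g(q.x).reshape(-1,2).round(1).tolist())
json.dump(dict(box=list(b.x),bed=list(q.x)),open("fit.json","w"))
R=bedR(q.x[3]);W=lambda P:np.array(P)/1e3@R.T+q.x[:3];f=q.x[4]*1e3
out=[]
for n,(x,y,w,h,k) in(("side",(255,130,120,80,6)),("top",(315,170,95,100,6))):
    im=cv2.imread(f"pics/{n}0.png")[y:y+h,x:x+w];im=cv2.resize(im,None,fx=k,fy=k,interpolation=cv2.INTER_CUBIC)
    def pl(P,c):
        u=((proj(n,W(P))-[x,y]+.5)*k-.5).round().astype(int);cv2.polylines(im,[u.reshape(-1,1,2)],True,c,1)
    pl([(0,0,0),(205,0,0),(205,150,0),(0,150,0)],(0,0,255));pl([(50,0,0),(50,150,0)],(0,0,255))
    pl([(f,0,18),(f,150,18),(f-12,150,18),(f-12,0,18)],(0,255,0));pl([(0,0,18),(190,0,18),(190,-12,18),(0,-12,18)],(255,0,0))
    cv2.imwrite(f"pics/ov_{n}.png",im)
E
python3 fit.py
```

```text
box [0.57872655 0.3205817  2.68319118] 153.73553018241324 rms 0.5707154568072642
[[0.4, 0.1], [0.1, 0.6], [0.8, 0.3], [-1.0, 0.9], [0.5, -0.1], [-0.6, -1.0], [-0.9, -0.5], [-0.3, -0.1], [0.6, 0.8], [0.2, -0.3], [-0.2, 0.6]]
bed [ 0.4483703  -0.2394946   0.04026406  0.12074532  0.02157118] 6.918197175071555
[[0.2, -0.3], [0.5, 0.1], [-0.5, -0.1], [0.0, -0.4], [0.5, -0.3], [-2.2, 1.5], [-0.1, -0.1], [0.6, -0.6], [-0.2, 0.5], [-0.2, 0.0]]
```

View pics/ov_side.png

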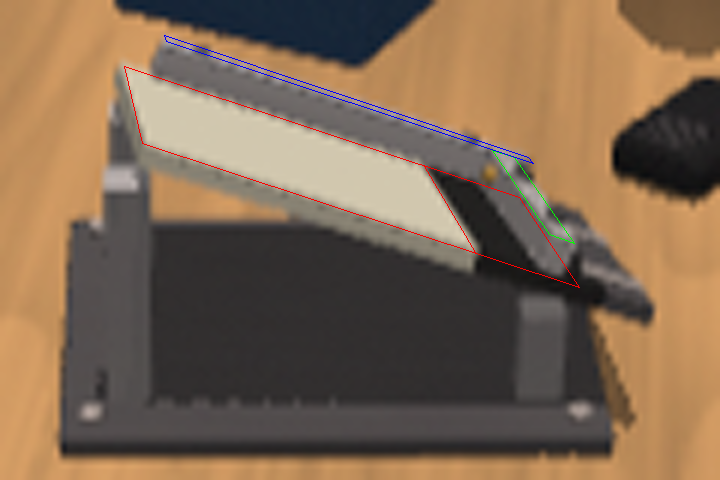

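View pics/ov_top.png

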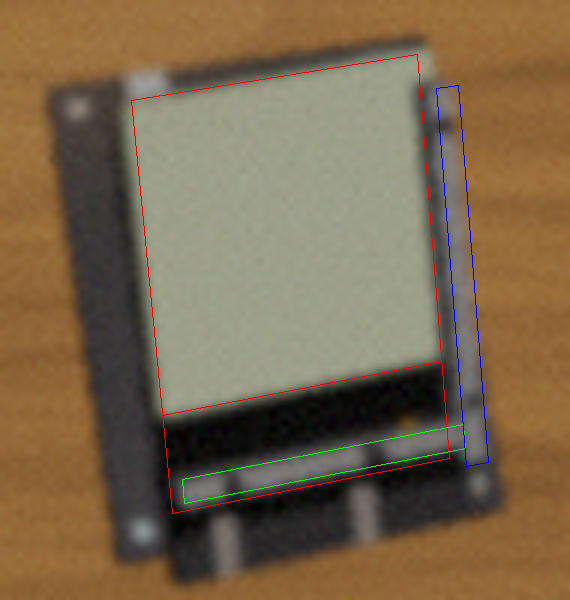

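```bash
cat > nav.py <<'E'
from h import *
from scipy.spatial.transform import Rotation as Ro
F=json.load(open("fit.json"))
def load(): d=json.load(open("cmd.json"));return np.array(d['p']),np.array(d['R'])
def save(p,R): json.dump(dict(p=list(map(float,p)),R=np.array(R).tolist()),open("cmd.json","w"))
def inc(p,R,p0=None,R0=None):
    if p0 is None:p0,R0=load()
    return np.r_[np.degrees(Ro.from_matrix(R0.T@R).as_rotvec()).round(2),(R0.T@(np.array(p)-p0)).round(4)]
def apply(row):   # book-keep what I typed
    p,R=load();row=np.array(row,float)
    save(p+R@row[3:6],R@Ro.from_rotvec(np.radians(row[:3])).as_matrix())
def down(yd): # y axis direction deg
    a=np.radians(yd);x=np.array([0,0,-1.]);y=np.array([np.cos(a),np.sin(a),0]);return np.c_[x,y,np.cross(x,y)]
bp=np.array(F['bed'][:3]);bR=bedR(F['bed'][3]);fx=F['bed'][4]
def bedtool(t=np.eye(3)): 
    return np.c_[-bR[:,2],bR[:,1],bR[:,0]]
def chk():
    p,R=load();s=r.sense();print("t",round(s['time_s'],2),"tcp",s['tcp_pos'].round(4),"err",(s['tcp_pos']-p).round(4),"rot err",np.degrees(Ro.from_matrix(R.T@s['ee_rot']).as_rotvec()).round(2),"F",s['wrist_force'].round(2),"Fbed",(bR.T@s['wrist_force']).round(2),"w",round(s['gripper_width']*87,1),"bedtcp",(bR.T@(s['tcp_pos']-bp)*1e3).round(1),"j",s['joints'].round(0))
E
python3 - <<'E'
from nav import *
save([.168,-.602,.231],down(105.62));
yd=153.74-90
b=F['box']
print(np.linalg.det(bedtool()),bedtool())
print(inc([.36,-.20,.27],down(yd+20)));print(inc([b[0],b[1],.16],down(yd)))
P=lambda x,y,z:bp+bR@(np.array([x,y,z])/1e3)
for z in(14,80):print(P(145,80,z))
chk()
E
```

```text
1.0 [[ 0.29707498 -0.20380323  0.93285085]
 [ 0.29538185  0.94865064  0.11318798]
 [-0.90801763  0.2419219   0.34202014]]
[21.88    0.      0.     -0.039   0.3355  0.2932]
[41.88    0.      0.      0.071   0.7779  0.644 ]
[ 0.56317037 -0.15132563  0.12192298]
[ 0.54356342 -0.17082084  0.18185214]
t 0.1 tcp [ 0.1683 -0.6014  0.2296] err [ 0.0003  0.0006 -0.0014] rot err [-0.    0.    0.11] F [-0.64  0.87 -0.21] Fbed [-0.57  0.91 -0.26] w 87.1 bedtcp [-237.5 -240.4  362. ] j [-60.  22.   0.  -0. -68. -15.]
```

>>> move_arm --increments '[22,0,0,-0.039,0.336,0.293,0.087,22,0,0,-0.039,0.336,0.293,0.087,22,0,0,-0.039,0.336,0.293,0.087,22,0,0,-0.039,0.336,0.293,0.087,22,0,0,-0.039,0.336,0.293,0.087,22,0,0,-0.039,0.336,0.293,0.087,22,0,0,-0.039,0.336,0.293,0.087,22,0,0,-0.039,0.336,0.293,0.087,22,0,0,-0.039,0.336,0.293,0.087,22,0,0,-0.039,0.336,0.293,0.087,22,0,0,-0.039,0.336,0.293,0.087,22,0,0,-0.039,0.336,0.293,0.087]'

```text
time_s: 1.1
tcp_pos: [0.3622, -0.1953, 0.2702]
ee_rot: [[0.003, 0.104, 0.995], [0.0, 0.995, -0.104], [-1.0, 0.001, 0.003]]
wrist_force: [-0.5, 0.3, 0.7]
gripper_width: 1.004
```

Run:
```python
from nav import *
apply([22,0,0,-0.039,0.336,0.293]);chk()
b=F['box'];print(inc([b[0],b[1],.13],down(63.74)))
```

```text
t 1.1 tcp [ 0.3622 -0.1953  0.2702] err [0.0025 0.0042 0.0002] rot err [-0.43 -0.15  0.04] F [-0.54  0.3   0.74] Fbed [-0.22  0.58  0.74] w 87.4 bedtcp [  3.3 115.1 221.4] j [ -6.  -1. -23.  -0. -68. -90.]
[19.88    0.      0.      0.14    0.5412  0.1599]
```

>>> move_arm --increments '[20,0,0,0.0,0.541,0.16,0.087,20,0,0,0.0,0.541,0.16,0.087,20,0,0,0.0,0.541,0.16,0.087,20,0,0,0.0,0.541,0.16,0.087,20,0,0,0.0,0.541,0.16,0.087,20,0,0,0.0,0.541,0.16,0.087,20,0,0,0.0,0.541,0.16,0.087,20,0,0,0.0,0.541,0.16,0.087,20,0,0,0.08,0.541,0.16,0.087,20,0,0,0.08,0.541,0.16,0.087,20,0,0,0.12,0.541,0.16,0.087,20,0,0,0.12,0.541,0.16,0.087]'

```text
time_s: 2.1
tcp_pos: [0.5405, 0.2286, 0.2038]
ee_rot: [[0.0, 0.444, 0.896], [0.0, 0.896, -0.444], [-1.0, 0.0, 0.0]]
wrist_force: [0.9, -0.5, 0.5]
gripper_width: 0.997
```

Run:
```python
from nav import *
apply([20,0,0,0.12,0.541,0.160]);chk()
im=r.capture("side");cv2.imwrite("pics/s1.png",im[:,:,::-1])
im=r.capture("top");cv2.imwrite("pics/t1.png",im[:,:,::-1]);chk()
```

```text
t 2.1 tcp [0.5405 0.2286 0.2038] err [-0.0383 -0.0918  0.0538] rot err [-0.02 -0.01  0.02] F [ 0.87 -0.5   0.51] Fbed [ 0.93 -0.53  0.35] w 86.7 bedtcp [194.9 464.8 -17.1] j [  39.   19.   -7.   -0.  -63. -155.]
t 2.2 tcp [0.5396 0.2297 0.1988] err [-0.0392 -0.0906  0.0488] rot err [-0.16  0.27 -0.41] F [-0.62 -0.52 -1.36] Fbed [-1.11 -0.7  -0.9 ] w 86.8 bedtcp [192.4 464.9 -21.8] j [  39.   20.   -7.   -0.  -63. -155.]
```

View pics/s1.png

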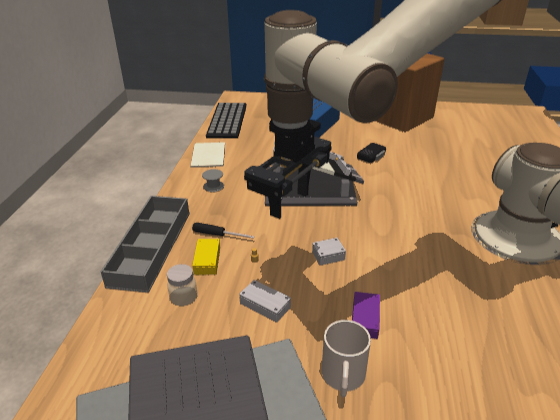

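The arm is above the spot between the jig and the box in this view, with the box undisturbed at side (265,299). From here I'll navigate from the measured pose.

```bash
cat >> nav.py <<'E'
def go(p,R):
    s=r.sense();v=inc(p,R,s['tcp_pos'],s['ee_rot']);print("inc",v.tolist());return v
def st():
    s=r.sense();print("t",round(s['time_s'],2),"tcp",s['tcp_pos'].round(4),"F",s['wrist_force'].round(2),"Fbed",(bR.T@s['wrist_force']).round(2),"w",round(s['gripper_width']*87,1),"bedtcp",(bR.T@(s['tcp_pos']-bp)*1e3).round(1),"bedrot",np.degrees(Ro.from_matrix(bedtool().T@s['ee_rot']).as_rotvec()).round(2),"j",s['joints'].round(0))
P=lambda x,y,z:bp+bR@(np.array([x,y,z])/1e3)
E
python3 - <<'E'
from nav import *
b=F['box'];go([b[0],b[1],.10],down(63.74))
E
```

```text
inc [0.04, -0.27, 0.41, 0.0981, 0.0995, -0.0046]
```

>>> move_arm --increments '[0,0,0,0.098,0.0995,-0.0046,0.087,0,0,0,0.098,0.0995,-0.0046,0.087,0,0,0,0.098,0.0995,-0.0046,0.087,0,0,0,0.098,0.0995,-0.0046,0.087,0,0,0,0.098,0.0995,-0.0046,0.087,0,0,0,0.098,0.0995,-0.0046,0.087,0,0,0,0.098,0.0995,-0.0046,0.087,0,0,0,0.098,0.0995,-0.0046,0.087]'

```text
time_s: 2.87
tcp_pos: [0.5805, 0.3175, 0.109]
ee_rot: [[0.002, 0.445, 0.896], [0.002, 0.896, -0.445], [-1.0, 0.003, 0.001]]
wrist_force: [-0.3, 0.4, 0.8]
gripper_width: 1.001
```

Run:
```python
from nav import *
st();b=F['box']
out=[]
for n in("side","top"):
    im=r.capture(n)[:,:,::-1].copy()
    c=proj(n,[[b[0],b[1],.02]])[0].astype(int);x,y=c[0]-60,max(c[1]-70,0)
    out.append(cv2.resize(im[y:y+120,x:x+100],(400,480),interpolation=cv2.INTER_CUBIC))
cv2.imwrite("pics/g1.png",np.hstack(out))
go([b[0],b[1],.014],down(63.74))
```

```text
t 2.87 tcp [0.5805 0.3175 0.109 ] F [-0.29  0.36  0.84] Fbed [0.06 0.6  0.74] w 87.1 bedtcp [ 209.8  518.1 -141.4] bedrot [ 35.41  14.93 -20.05] j [  43.   31.   -3.    0.  -56. -159.]
inc [-0.16, 0.07, -0.15, 0.0948, 0.0016, -0.0029]
```

View pics/g1.png

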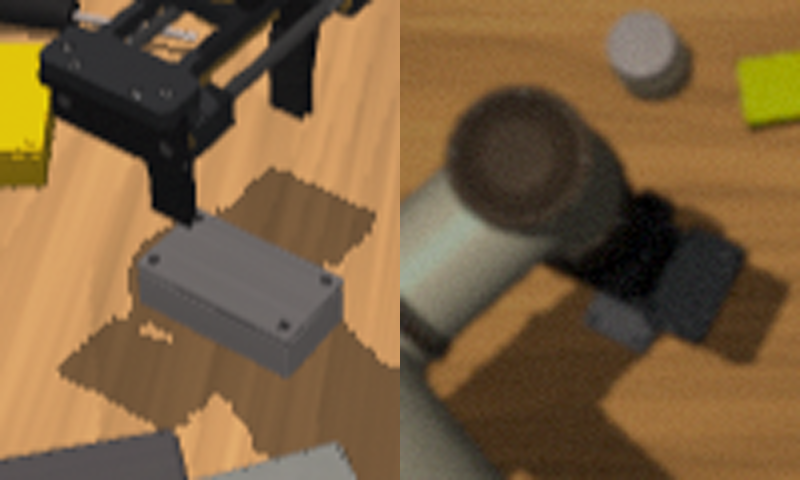

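>>> move_arm --increments '[0,0,0,0.086,0.001,0.005,0.087,0,0,0,0.086,0.001,0.005,0.087,0,0,0,0.086,0.001,0.005,0.087,0,0,0,0.086,0.001,0.005,0.087,0,0,0,0.086,0.001,0.005,0.087,0,0,0,0.086,0.001,0.005,0.087]'

```text
time_s: 3.47
tcp_pos: [0.5867, 0.3182, 0.0241]
ee_rot: [[0.005, 0.444, 0.896], [0.003, 0.896, -0.444], [-1.0, 0.005, 0.003]]
wrist_force: [0.4, -0.1, 0.8]
gripper_width: 0.996
```

Run:
```python
from nav import *
st();b=F['box'];R=down(63.74)
go(np.array([b[0],b[1],.014])+R[:,2]*.008,R)
```

```text
t 3.47 tcp [0.5867 0.3182 0.0241] F [ 0.41 -0.07  0.82] Fbed [0.65 0.05 0.65] w 86.7 bedtcp [ 186.6  496.9 -220.4] bedrot [ 35.33  14.83 -19.93] j [  42.   37.   -6.    0.  -46. -159.]
inc [-0.07, 0.16, -0.29, 0.0101, -0.0014, -0.0002]
```

>>> move_arm --increments '[0,0,0,0.0095,-0.0014,0,0.087,0,0,0,0.0095,-0.0014,0,0.087,0,0,0,0.0095,-0.0014,0,0.087,0,0,0,0.0095,-0.0014,0,0.04,0,0,0,0.0095,-0.0014,0,0.04]'

```text
time_s: 3.88
tcp_pos: [0.5845, 0.3159, 0.0117]
ee_rot: [[0.001, 0.444, 0.896], [0.0, 0.896, -0.444], [-1.0, 0.001, 0.0]]
wrist_force: [0.1, -1.0, -0.1]
gripper_width: 0.92
```

Run:
```python
from nav import *
st()
```

```text
t 3.88 tcp [0.5845 0.3159 0.0117] F [ 0.09 -1.02 -0.12] Fbed [-0.08 -1.01  0.16] w 80.0 bedtcp [ 180.   492.2 -230.5] bedrot [ 35.35  15.03 -20.14] j [  42.   38.   -7.    0.  -45. -159.]
```

>>> move_arm --increments '[0,0,0,-0.002,0,0,0.04,0,0,0,-0.002,0,0,0.04,0,0,0,-0.002,0,0,0.04,0,0,0,-0.002,0,0,0.04,0,0,0,-0.002,0,0,0.04,0,0,0,-0.002,0,0,0.04]'

```text
time_s: 4.38
tcp_pos: [0.5846, 0.316, 0.0134]
ee_rot: [[0.001, 0.444, 0.896], [0.001, 0.896, -0.444], [-1.0, 0.001, 0.0]]
wrist_force: [-0.2, 0.6, 0.2]
gripper_width: 0.593
```

Run:
```python
from nav import *
st()
```

```text
t 4.38 tcp [0.5846 0.316  0.0134] F [-0.23  0.59  0.18] Fbed [-0.08  0.65  0.06] w 51.6 bedtcp [ 180.7  492.7 -229. ] bedrot [ 35.36  15.03 -20.12] j [  42.   38.   -7.    0.  -45. -159.]
```

>>> move_arm --increments '[0,0,0,-0.02,0,0,0.04,0,0,0,-0.06,0,0,0.04,0,0,0,-0.1,0,0,0.04,0,0,0,-0.14,0,0,0.04,0,0,0,-0.18,0,0,0.04,0,0,0,-0.22,0,0,0.04,0,0,0,-0.22,0,0,0.04,0,0,0,-0.22,0,0,0.04]'

```text
time_s: 5.05
tcp_pos: [0.5848, 0.3162, 0.2361]
ee_rot: [[0.004, 0.444, 0.896], [0.004, 0.896, -0.444], [-1.0, 0.005, 0.002]]
wrist_force: [-0.5, -0.2, -3.2]
gripper_width: 0.593
```

Run:
```python
from nav import *
st();
for n in("side","top"): cv2.imwrite(f"pics/{n}2.png",r.capture(n)[:,:,::-1])
go(P(155,80,100),bedtool())
st()
```

```text
t 5.05 tcp [0.5848 0.3162 0.2361] F [-0.52 -0.21 -3.23] Fbed [-1.61 -0.87 -2.71] w 51.6 bedtcp [257.1 546.8 -26.9] bedrot [ 35.39  14.88 -19.91] j [  42.   26.    7.   -0.  -71. -159.]
inc [-35.4, -15.25, 20.29, 0.0287, -0.4555, 0.1859]
t 5.15 tcp [0.5831 0.3151 0.2313] F [ 0.37 -0.09 -2.92] Fbed [-0.66 -0.87 -2.74] w 51.6 bedtcp [253.8 544.9 -30.4] bedrot [ 35.4   15.25 -20.29] j [  42.   26.    7.   -0.  -71. -159.]
```

View pics/side2.png

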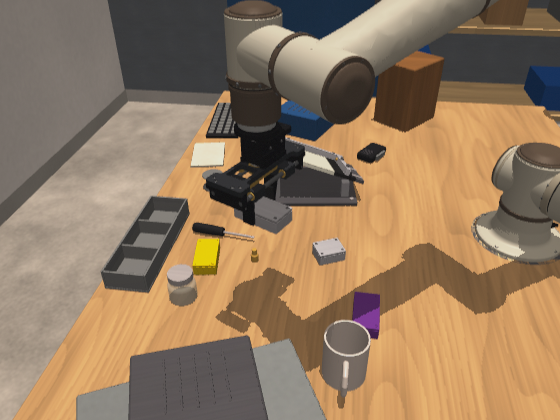

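>>> move_arm --increments '[-35.4,-15.25,20.3,-0.02,-0.456,0.186,0.04,-35.4,-15.25,20.3,-0.02,-0.456,0.186,0.04,-35.4,-15.25,20.3,-0.02,-0.456,0.186,0.04,-35.4,-15.25,20.3,-0.02,-0.456,0.186,0.04,-35.4,-15.25,20.3,-0.02,-0.456,0.186,0.04,-35.4,-15.25,20.3,-0.02,-0.456,0.186,0.04,-35.4,-15.25,20.3,-0.02,-0.456,0.186,0.04,-35.4,-15.25,20.3,-0.02,-0.456,0.186,0.04,-35.4,-15.25,20.3,-0.02,-0.456,0.186,0.04,-35.4,-15.25,20.3,-0.02,-0.456,0.186,0.04,-35.4,-15.25,20.3,-0.02,-0.456,0.186,0.04,-35.4,-15.25,20.3,-0.02,-0.456,0.186,0.04]'

```text
time_s: 6.15
tcp_pos: [0.5491, -0.1421, 0.2491]
ee_rot: [[0.295, -0.204, 0.933], [0.298, 0.948, 0.113], [-0.908, 0.245, 0.341]]
wrist_force: [0.9, -0.3, -1.9]
gripper_width: 0.598
```

Run:
```python
from nav import *
st();cv2.imwrite("pics/s3.png",r.capture("side")[:,:,::-1]);st();go(P(153,80,70),bedtool())
```

```text
t 6.15 tcp [ 0.5491 -0.1421  0.2491] F [ 0.87 -0.3  -1.95] Fbed [ 0.11 -0.93 -1.94] w 52.0 bedtcp [176.4 122.4 130.9] bedrot [0.05 0.06 0.19] j [-10.  12.  -7. -24. -59. -60.]
t 6.2 tcp [ 0.5494 -0.1499  0.2492] F [ 4.17 -3.9   0.48] Fbed [ 3.62 -4.43  0.35] w 51.6 bedtcp [175.8 114.9 133.3] bedrot [ 0.27  0.01 -0.27] j [-11.  12.  -6. -23. -59. -60.]
inc [-0.27, -0.01, 0.27, 0.0634, -0.0347, -0.0226]
```

View pics/s3.png

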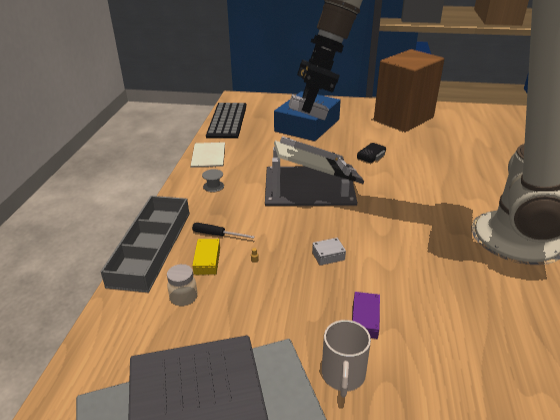

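>>> move_arm --increments '[0,0,0,0.063,-0.032,-0.021,0.04,0,0,0,0.063,-0.032,-0.021,0.04,0,0,0,0.063,-0.032,-0.021,0.04,0,0,0,0.063,-0.032,-0.021,0.04,0,0,0,0.063,-0.032,-0.021,0.04,0,0,0,0.063,-0.032,-0.021,0.04]'

```text
time_s: 6.7
tcp_pos: [0.558, -0.1541, 0.1816]
ee_rot: [[0.303, -0.207, 0.93], [0.296, 0.948, 0.115], [-0.906, 0.241, 0.348]]
wrist_force: [-0.1, 0.4, -1.4]
gripper_width: 0.595
```

Run:
```python
from nav import *
st();
for n in("side","top"): cv2.imwrite(f"pics/{n}4.png",r.capture(n)[:,:,::-1])
st();go(P(153,80,20),bedtool())
s=cv2.imread("pics/side4.png")[90:200,250:380];cv2.imwrite("pics/s4.png",cv2.resize(s,None,fx=6,fy=5.4,interpolation=cv2.INTER_CUBIC))
```

```text
t 6.7 tcp [ 0.558  -0.1541  0.1816] F [-0.12  0.42 -1.36] Fbed [-0.53  0.09 -1.32] w 51.8 bedtcp [160.2  92.9  70.5] bedrot [-0.21 -0.34  0.02] j [-12.  16. -10. -26. -52. -54.]
t 6.8 tcp [ 0.5578 -0.154   0.1817] F [-0.18  0.33 -1.69] Fbed [-0.71 -0.06 -1.57] w 51.8 bedtcp [160.2  93.   70.7] bedrot [-0.21 -0.36  0.03] j [-12.  16. -10. -26. -52. -54.]
inc [0.21, 0.36, -0.03, 0.0506, -0.013, -0.0075]
```

View pics/s4.png

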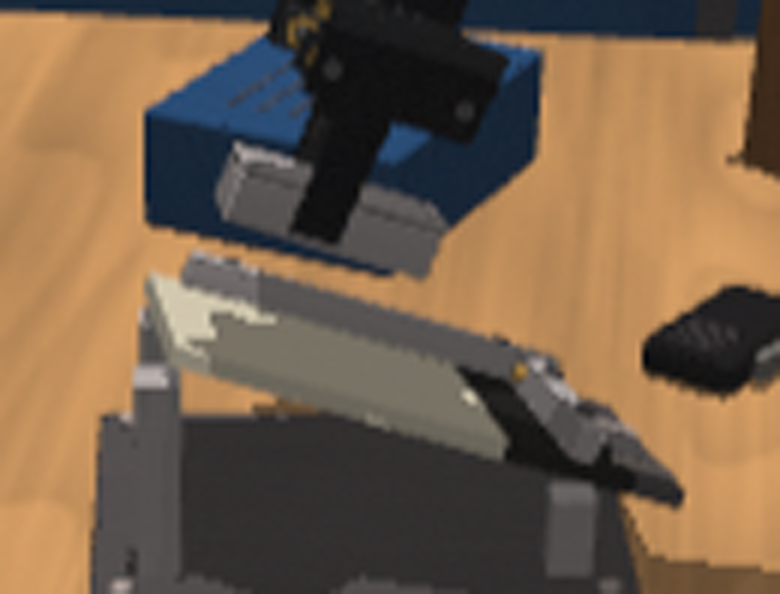

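>>> move_arm --increments '[0.2,0.35,0,0.03,-0.01,-0.006,0.04,0.2,0.35,0,0.043,-0.01,-0.006,0.04,0.2,0.35,0,0.046,-0.01,-0.006,0.04,0.2,0.35,0,0.046,-0.01,-0.006,0.04,0.2,0.35,0,0.046,-0.01,-0.006,0.04,0.2,0.35,0,0.046,-0.01,-0.006,0.04]'

```text
time_s: 7.3
tcp_pos: [0.5678, -0.1511, 0.1347]
ee_rot: [[0.296, -0.203, 0.933], [0.296, 0.949, 0.112], [-0.908, 0.243, 0.341]]
wrist_force: [-0.6, -0.5, -1.8]
gripper_width: 0.597
```

Run:
```python
from nav import *
st();
cv2.imwrite("pics/side5.png",r.capture("side")[:,:,::-1])
s=cv2.imread("pics/side5.png")[100:200,250:380];cv2.imwrite("pics/s5.png",cv2.resize(s,None,fx=6,fy=6,interpolation=cv2.INTER_CUBIC))
```

```text
t 7.3 tcp [ 0.5678 -0.1511  0.1347] F [-0.65 -0.48 -1.82] Fbed [-1.28 -0.76 -1.32] w 51.9 bedtcp [153.8  82.4  24.1] bedrot [0.07 0.05 0.03] j [-11.  20. -11. -28. -48. -52.]
```

View pics/s5.png

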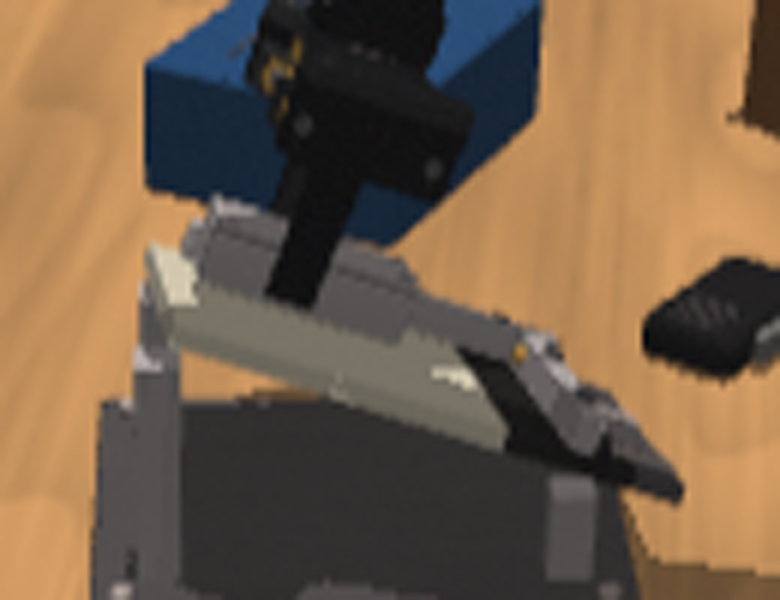

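>>> move_arm --increments '[0,0,0,0.003,0,0,0.04,0,0,0,0.005,0,0,0.04,0,0,0,0.006,0,0,0.04,0,0,0,0.007,0,0,0.04,0,0,0,0.007,0,0,0.04]'

```text
time_s: 7.77
tcp_pos: [0.5692, -0.1488, 0.1267]
ee_rot: [[0.294, -0.202, 0.934], [0.297, 0.948, 0.112], [-0.909, 0.244, 0.339]]
wrist_force: [-0.0, 1.0, -1.9]
gripper_width: 0.596
```

Run:
```python
from nav import *
st()
```

```text
t 7.77 tcp [ 0.5692 -0.1488  0.1267] F [-0.01  0.95 -1.92] Fbed [-0.56  0.44 -2.02] w 51.9 bedtcp [152.6  82.3  15.8] bedrot [0.15 0.17 0.09] j [-11.  21. -11. -28. -47. -52.]
```

>>> move_arm --increments '[0,0,0,0.0005,0,0,0.04,0,0,0,0.001,0,0,0.04,0,0,0,0.0015,0,0,0.04]'

```text
time_s: 8.02
tcp_pos: [0.5697, -0.1484, 0.1256]
ee_rot: [[0.294, -0.202, 0.934], [0.296, 0.949, 0.112], [-0.909, 0.244, 0.339]]
wrist_force: [-0.1, 0.3, -1.2]
gripper_width: 0.596
```

Run:
```python
from nav import *
st()
```

```text
t 8.02 tcp [ 0.5697 -0.1484  0.1256] F [-0.08  0.27 -1.16] Fbed [-0.44 -0.01 -1.11] w 51.8 bedtcp [152.7  82.3  14.5] bedrot [0.14 0.14 0.08] j [-11.  21. -11. -28. -47. -52.]
```

>>> move_arm --increments '[0,0,0,0.0003,0,0,0.04,0,0,0,0.0006,0,0,0.04,0,0,0,0.0008,0,0,0.04]'

```text
time_s: 8.27
tcp_pos: [0.57, -0.1482, 0.1249]
ee_rot: [[0.294, -0.202, 0.934], [0.296, 0.949, 0.112], [-0.909, 0.244, 0.339]]
wrist_force: [-0.2, 0.8, -2.5]
gripper_width: 0.594
```

Run:
```python
from nav import *
st()
```

```text
t 8.27 tcp [ 0.57   -0.1482  0.1249] F [-0.17  0.81 -2.54] Fbed [-0.93  0.19 -2.5 ] w 51.6 bedtcp [152.7  82.3  13.7] bedrot [0.14 0.15 0.08] j [-11.  21. -11. -28. -47. -52.]
```

>>> move_arm --increments '[0,0,0,0.0003,0,0,0.04,0,0,0,0.0006,0,0,0.04,0,0,0,0.0008,0,0,0.04]'

```text
time_s: 8.52
tcp_pos: [0.5702, -0.148, 0.1242]
ee_rot: [[0.294, -0.202, 0.934], [0.296, 0.949, 0.112], [-0.909, 0.244, 0.339]]
wrist_force: [-0.2, 0.3, -0.6]
gripper_width: 0.598
```

Run:
```python
from nav import *
st()
```

```text
t 8.52 tcp [ 0.5702 -0.148   0.1242] F [-0.22  0.3  -0.57] Fbed [-0.36  0.2  -0.54] w 52.0 bedtcp [152.7  82.3  13. ] bedrot [0.14 0.15 0.08] j [-11.  21. -11. -28. -47. -52.]
```

>>> move_arm --increments '[0,0,0,0.0003,0,0,0.04,0,0,0,0.0006,0,0,0.04,0,0,0,0.0006,0,0,0.04]'

```text
time_s: 8.77
tcp_pos: [0.5703, -0.148, 0.1242]
ee_rot: [[0.295, -0.202, 0.934], [0.296, 0.949, 0.112], [-0.909, 0.244, 0.339]]
wrist_force: [-2.9, -0.8, 2.8]
gripper_width: 0.596
```

Run:
```python
from nav import *
st()
```

```text
t 8.77 tcp [ 0.5703 -0.148   0.1242] F [-2.9  -0.76  2.82] Fbed [-1.82  0.55  3.65] w 51.8 bedtcp [152.8  82.3  12.9] bedrot [0.11 0.14 0.07] j [-11.  21. -11. -28. -47. -52.]
```

The box is in gentle contact, at about 6 N. I'll release it and lift the fingers straight off.

>>> move_arm --increments '[0,0,0,0,0,0,0.087,0,0,0,-0.03,0,0,0.087,0,0,0,-0.07,0,0,0.087,0,0,0,-0.1,0,0,0.087,0,0,0,-0.1,0,0,0.087,0,0,0,-0.1,0,0,0.087,0,0,0,-0.1,0,0,0.087,0,0,0,-0.1,0,0,0.087]'

```text
time_s: 9.43
tcp_pos: [0.5406, -0.1769, 0.2131]
ee_rot: [[0.293, -0.201, 0.935], [0.297, 0.948, 0.111], [-0.909, 0.245, 0.337]]
wrist_force: [0.1, -0.0, -0.8]
gripper_width: 0.988
```

Run:
```python
from nav import *
st();
for n in("side","top"): cv2.imwrite(f"pics/{n}6.png",r.capture(n)[:,:,::-1])
s=cv2.imread("pics/side6.png")[120:200,255:375];cv2.imwrite("pics/s6.png",cv2.resize(s,None,fx=6.6,fy=6.6,interpolation=cv2.INTER_CUBIC))
s=cv2.imread("pics/top6.png")[170:270,315:410];cv2.imwrite("pics/t6.png",cv2.resize(s,None,fx=6,fy=6,interpolation=cv2.INTER_CUBIC))
```

```text
t 9.43 tcp [ 0.5406 -0.1769  0.2131] F [ 0.09 -0.01 -0.75] Fbed [-0.17 -0.21 -0.71] w 86.0 bedtcp [152.2  82.4 111.1] bedrot [0.2  0.24 0.15] j [-14.  14.  -8. -25. -57. -54.]
```

View pics/s6.png

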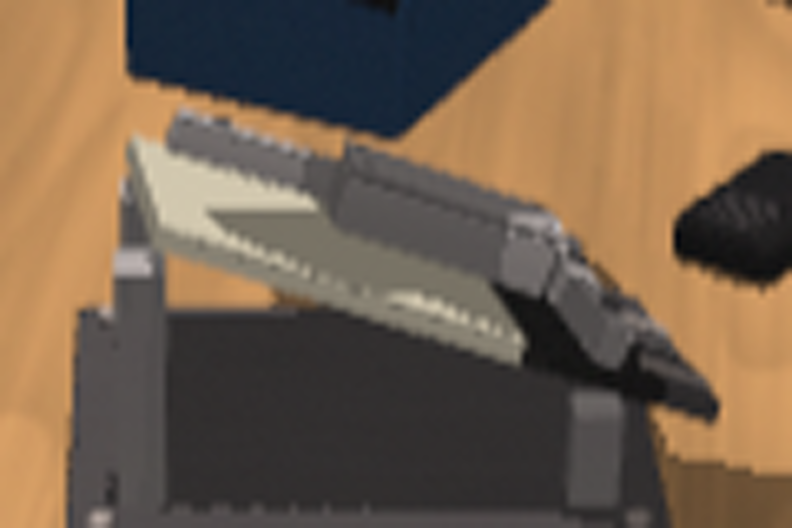

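View pics/t6.png

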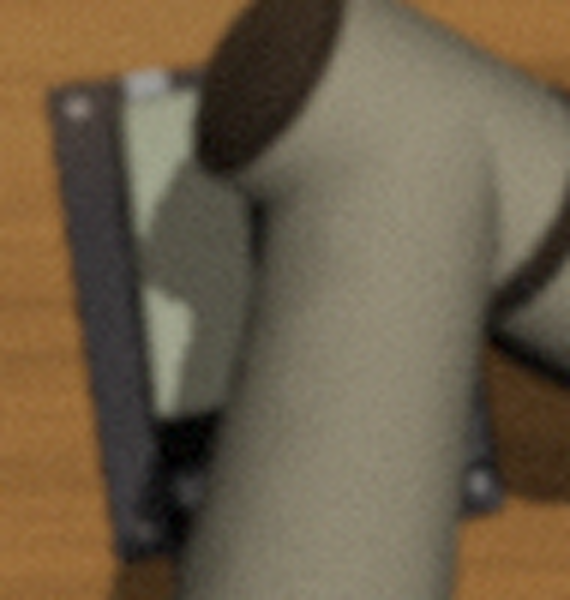

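```bash
cat > ov.py <<'E'
from nav import *
import sys
def ov(img,out,x,y,yaw,n="side",crop=(255,120,120,80),k=6.6):
    cx,cy,w,h=crop;im=cv2.resize(cv2.imread(img)[cy:cy+h,cx:cx+w],None,fx=k,fy=k,interpolation=cv2.INTER_CUBIC)
    L=np.array([(a,b,c) for c in(0,30) for a,b in((48,26),(48,-26),(-48,-26),(-48,26))],float)
    L=L@Rz(np.radians(yaw)).T+[x,y,-.5]
    u=((proj(n,L/1e3@bR.T+bp)-[cx,cy]+.5)*k-.5).round().astype(int)
    cv2.polylines(im,[u[4:].reshape(-1,1,2)],True,(0,0,255),1);cv2.polylines(im,[u[:4].reshape(-1,1,2)],True,(0,255,0),1)
    for i in range(4):cv2.line(im,tuple(map(int,u[i])),tuple(map(int,u[i+4])),(255,0,0),1)
    cv2.circle(im,tuple(map(int,u[7])),4,(255,255,0),1)
    cv2.imwrite(out,im)
E
python3 - <<'E'
from ov import *
c=C['side'];R=cv2.Rodrigues(c['rvec'])[0];cam=-R.T@c['tvec'];print(cam,bR.T@(cam-bp))
ov("pics/side6.png","pics/o6.png",90,40,0)
E
```

```text
[0.43588048 1.04356622 0.75442844] [0.37783453 1.39249393 0.27319138]
```

View pics/o6.png

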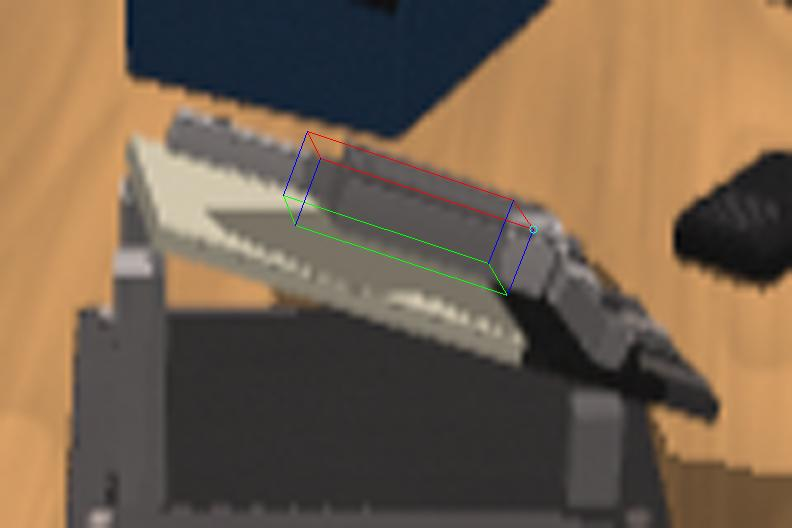

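Run:
```python
from ov import *
obs=(np.array([(338,183),(347,146),(503,225),(500,285),(332,218)],float)+.5)/6.6-.5+[255,120]
L=np.array([(48,26,30),(48,-26,30),(-48,26,30),(-48,26,0),(48,26,0)],float)
def f(p):
    return (proj("side",(L@Rz(p[2]).T+[p[0],p[1],-.5])/1e3@bR.T+bp)-obs).ravel()
q=least_squares(f,[85,40,-.3]);print(q.x,np.degrees(q.x[2]),f(q.x).round(1))
ov("pics/side6.png","pics/o6.png",q.x[0],q.x[1],np.degrees(q.x[2]))
```

```text
[77.63844182 36.24588024 -0.43206577] -24.755545337690247 [-1.8 -5.3  2.1 -1.   4.4  1.6  0.8  2.5 -4.6 -0.6]
```

View pics/o6.png

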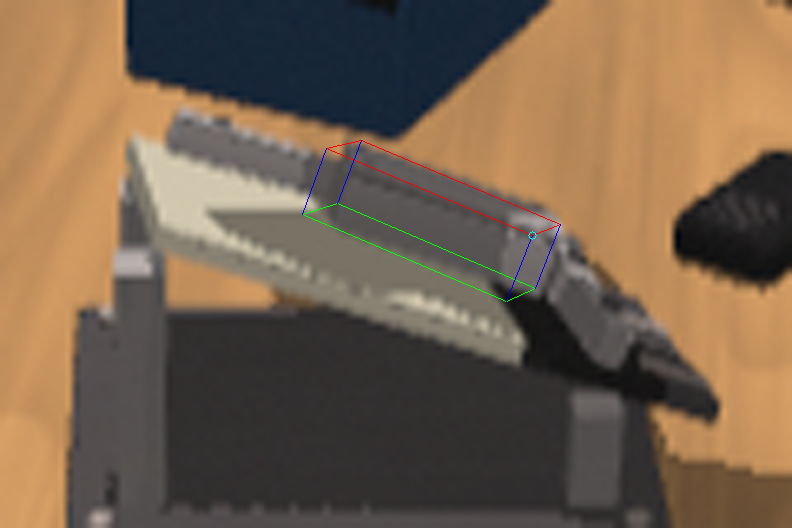

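>>> move_arm --increments '[0,0,0,-0.1,-0.3,0,0.0,0,0,0,-0.1,-0.3,0,0.0,0,0,0,-0.1,-0.3,0,0.0,0,0,0,-0.1,-0.3,0,0.0,0,0,0,-0.1,-0.3,0,0.0,0,0,0,-0.1,-0.3,0,0.0,0,0,0,-0.1,-0.3,0,0.0,0,0,0,-0.1,-0.3,0,0.0,0,0,0,-0.1,-0.3,0,0.0]'

```text
time_s: 10.28
tcp_pos: [0.5713, -0.4966, 0.2279]
ee_rot: [[0.293, -0.197, 0.936], [0.296, 0.949, 0.107], [-0.909, 0.245, 0.336]]
wrist_force: [-0.3, 0.1, -0.1]
gripper_width: 0.401
```

Run:
```python
from nav import *
st();
for n in("side","top"): cv2.imwrite(f"pics/{n}7.png",r.capture(n)[:,:,::-1])
s=cv2.imread("pics/side7.png")[120:200,255:375];cv2.imwrite("pics/s7.png",cv2.resize(s,None,fx=6.6,fy=6.6,interpolation=cv2.INTER_CUBIC))
s=cv2.imread("pics/top7.png")[170:270,315:410];cv2.imwrite("pics/t7.png",cv2.resize(s,None,fx=6,fy=6,interpolation=cv2.INTER_CUBIC))
```

```text
t 10.28 tcp [ 0.5713 -0.4966  0.2279] F [-0.3   0.06 -0.09] Fbed [-0.31  0.09 -0.01] w 34.9 bedtcp [ 149.8 -223.6  209.8] bedrot [0.45 0.24 0.05] j [-39.  36.  29. -25. -82. -38.]
```

View pics/s7.png

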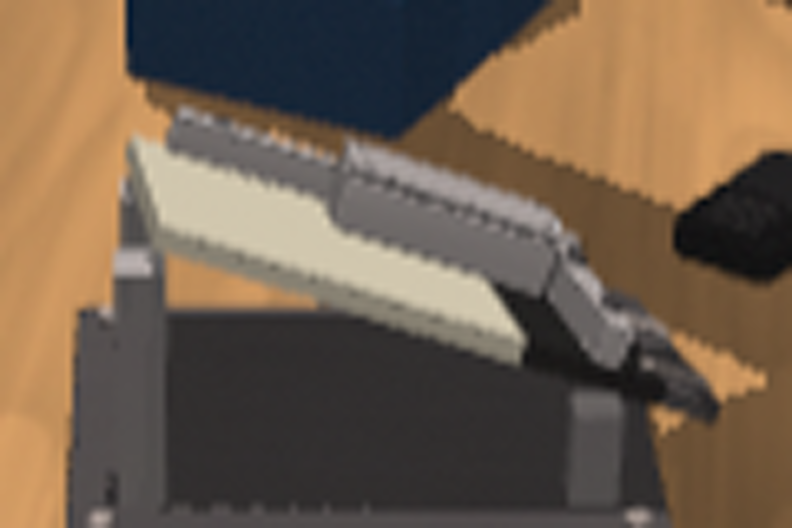

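View pics/t7.png

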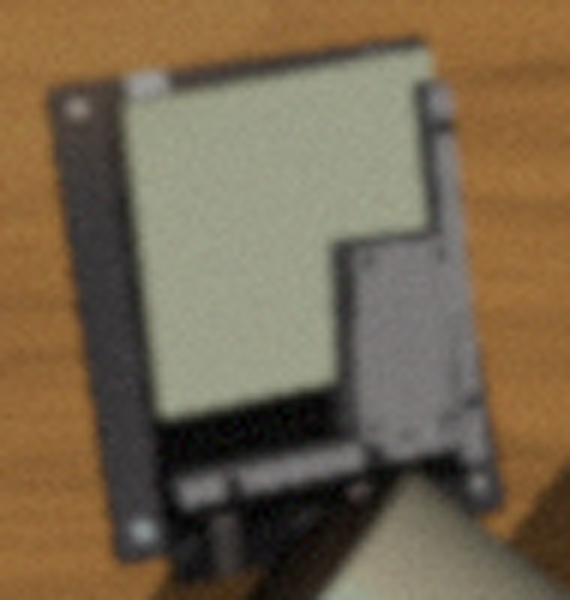

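```bash
cat > fb.py <<'E'
from ov import *
def fit(so,to,coff=(255,120),toff=(315,170)):
    S=(np.array([a for a,_ in so],float)+.5)/6.6-.5+coff;T=(np.array([a for a,_ in to],float)+.5)/6-.5+toff
    Ls=np.array([b for _,b in so],float);Lt=np.array([b for _,b in to],float)
    W=lambda L,p:(L@Rz(p[2]).T+[p[0],p[1],-.5])/1e3@bR.T+bp
    f=lambda p:np.r_[(proj("side",W(Ls,p))-S).ravel(),(proj("top",W(Lt,p))-T).ravel()]
    q=least_squares(f,[75,30,0]);print(q.x.round(1),"yaw",np.degrees(q.x[2]).round(2),f(q.x).reshape(-1,2).round(1).tolist());return q.x
E
python3 - <<'E'
from fb import *
q=fit([((338,180),(48,26,30)),((350,143),(48,-26,30)),((552,243),(-48,26,30)),((333,218),(48,26,0)),((545,292),(-48,26,0))],
 [((355,248),(48,26,30)),((440,238),(48,-26,30)),((455,430),(-48,-26,30)),((368,445),(-48,26,30))])
ov("pics/side7.png","pics/o7.png",q[0],q[1],np.degrees(q[2]))
ov("pics/top7.png","pics/o7t.png",q[0],q[1],np.degrees(q[2]),"top",(315,170,95,100),6)
print("home x",fx*1e3+48)
E
```

```text
[73.1 32.7 -0. ] yaw -2.39 [[2.2, -2.3], [-1.0, -0.6], [2.0, -0.8], [-0.8, 2.0], [-0.9, 1.6], [-0.6, -0.0], [1.6, -0.5], [0.4, -0.4], [-1.3, -0.5]]
home x 69.57117898857425
```

View pics/o7.png

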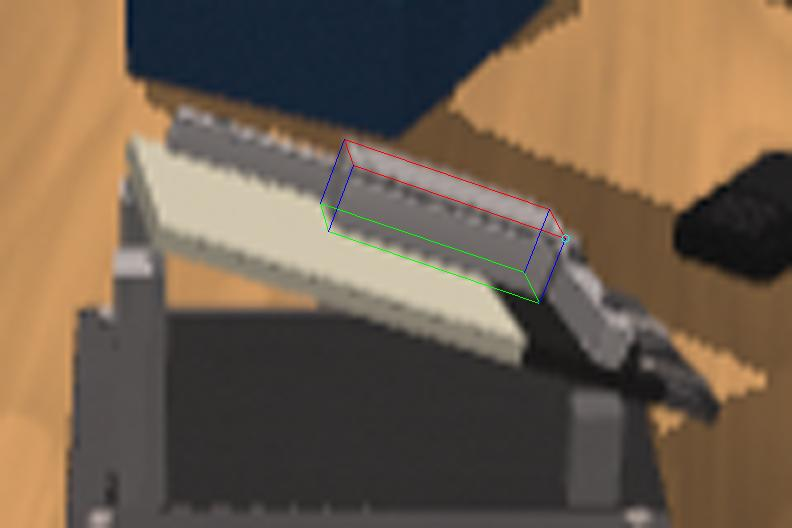

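View pics/o7t.png

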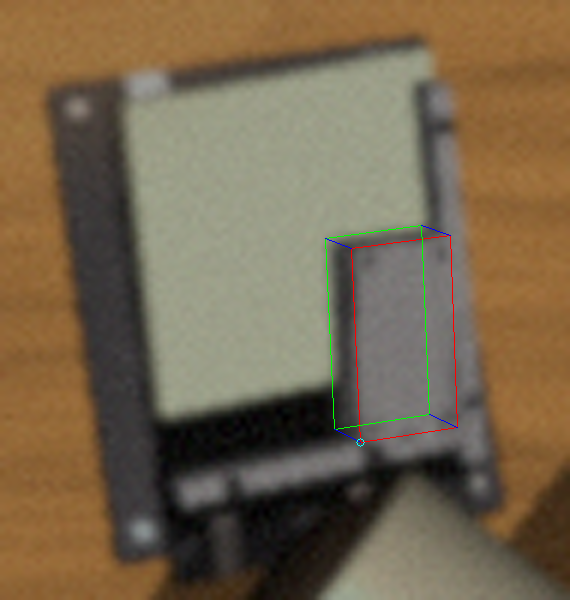

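Run:
```python
from fb import *
q=fit([((350,141),(48,-26,30)),((333,220),(48,26,0)),((546,292),(-48,26,0))],
 [((355,248),(48,26,30)),((368,445),(-48,26,30))])
ov("pics/side7.png","pics/o7.png",q[0],q[1],np.degrees(q[2]))
im=cv2.imread("pics/side7.png")[135:180,295:350];cv2.imwrite("pics/z.png",cv2.resize(im,None,fx=13,fy=13,interpolation=cv2.INTER_NEAREST))
```

```text
[71.1 28.9 -0. ] yaw -2.37 [[-0.5, -0.4], [-0.2, 1.5], [-0.6, 1.5], [0.7, 0.5], [-0.0, -0.1]]
```

View pics/o7.png

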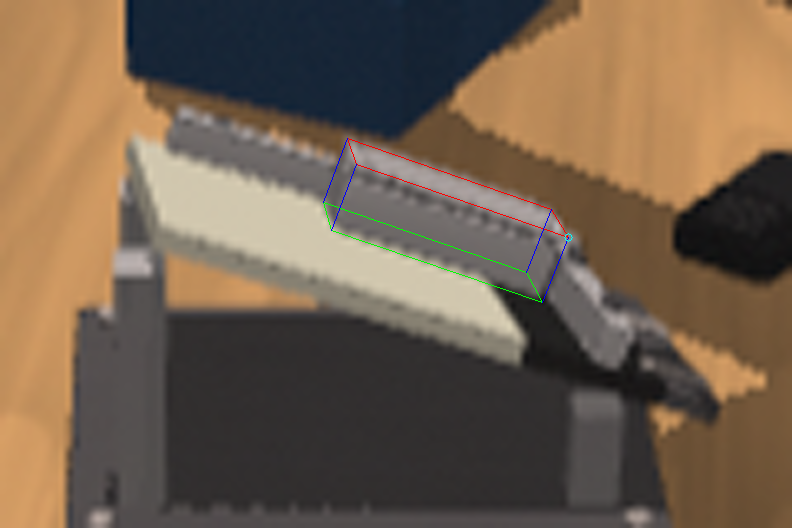

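View pics/z.png

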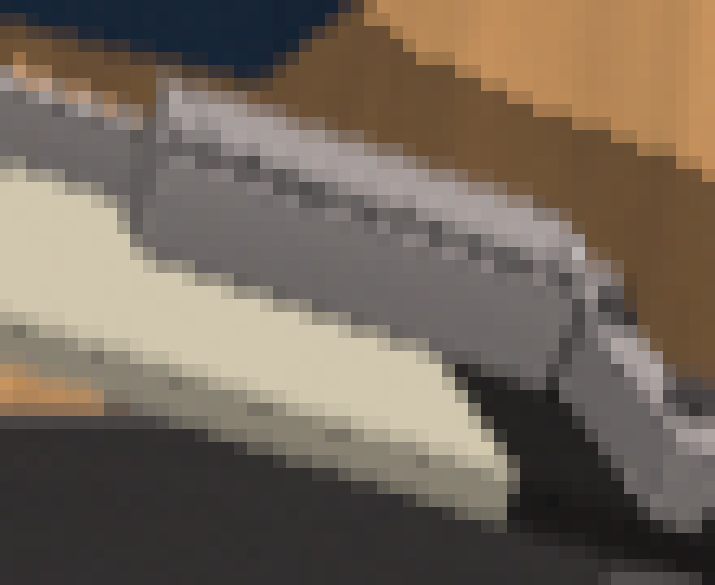

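```bash
cat >> nav.py <<'E'
TT=bedtool()@Ro.from_rotvec(np.radians([0,4,-4])).as_matrix()
E
python3 - <<'E'
from nav import *
st();go(P(60,100,90),TT)
E
```

```text
t 10.38 tcp [ 0.5719 -0.4921  0.2293] F [-0.48  1.01 -0.14] Fbed [-0.38  1.02 -0.29] w 27.0 bedtcp [ 151.2 -219.1  209.5] bedrot [0.29 0.23 0.22] j [-39.  36.  29. -25. -82. -38.]
inc [-0.28, 3.76, -4.23, 0.1211, 0.3181, -0.0924]
```

>>> move_arm --increments '[-0.3,3.8,-4.2,0.05,0.318,-0.092,0,-0.3,3.8,-4.2,0.05,0.318,-0.092,0,-0.3,3.8,-4.2,0.05,0.318,-0.092,0,-0.3,3.8,-4.2,0.05,0.318,-0.092,0,-0.3,3.8,-4.2,0.05,0.318,-0.092,0,-0.3,3.8,-4.2,0.05,0.318,-0.092,0,-0.3,3.8,-4.2,0.05,0.318,-0.092,0,-0.3,3.8,-4.2,0.08,0.318,-0.092,0,-0.3,3.8,-4.2,0.12,0.318,-0.092,0,-0.3,3.8,-4.2,0.12,0.318,-0.092,0,-0.3,3.8,-4.2,0.12,0.318,-0.092,0,-0.3,3.8,-4.2,0.12,0.318,-0.092,0]'

```text
time_s: 11.38
tcp_pos: [0.4576, -0.1645, 0.17]
ee_rot: [[0.246, -0.189, 0.951], [0.218, 0.967, 0.136], [-0.945, 0.173, 0.279]]
wrist_force: [-0.5, -0.8, 1.0]
gripper_width: 0.008
```

Run:
```python
from nav import *
st();go(P(60,88,16),TT)
```

```text
t 11.38 tcp [ 0.4576 -0.1645  0.17  ] F [-0.47 -0.77  1.04] Fbed [-0.17 -0.38  1.31] w 0.7 bedtcp [ 61.5 100.7  92.9] bedrot [-0.3   3.97 -4.13] j [-11.   9. -22. -20. -49. -57.]
inc [0.3, 0.04, 0.14, 0.0776, -0.0071, 0.0038]
```

>>> move_arm --increments '[0,0,0,0.035,-0.007,0.003,0,0,0,0,0.06,-0.007,0.003,0,0,0,0,0.07,-0.007,0.003,0,0,0,0,0.074,-0.007,0.003,0,0,0,0,0.074,-0.007,0.003,0,0,0,0,0.074,-0.007,0.003,0]'

```text
time_s: 11.88
tcp_pos: [0.4805, -0.1558, 0.1005]
ee_rot: [[0.248, -0.187, 0.95], [0.217, 0.967, 0.134], [-0.944, 0.173, 0.281]]
wrist_force: [-0.2, -0.2, -0.2]
gripper_width: 0.007
```

Run:
```python
from nav import *
st();cv2.imwrite("pics/side8.png",r.capture("side")[:,:,::-1]);st()
s=cv2.imread("pics/side8.png")[110:200,250:380];cv2.imwrite("pics/s8.png",cv2.resize(s,None,fx=6,fy=6,interpolation=cv2.INTER_CUBIC))
```

```text
t 11.88 tcp [ 0.4805 -0.1558  0.1005] F [-0.24 -0.17 -0.2 ] Fbed [-0.31 -0.16 -0.06] w 0.6 bedtcp [60.  87.5 20.5] bedrot [-0.21  3.84 -4.19] j [-10.  16. -24. -24. -40. -54.]
t 11.93 tcp [ 0.4805 -0.1557  0.1008] F [1.06 0.16 0.37] Fbed [ 1.13  0.02 -0.03] w 0.7 bedtcp [60.1 87.6 20.7] bedrot [-0.21  3.81 -4.19] j [-10.  16. -24. -24. -40. -54.]
```

View pics/s8.png

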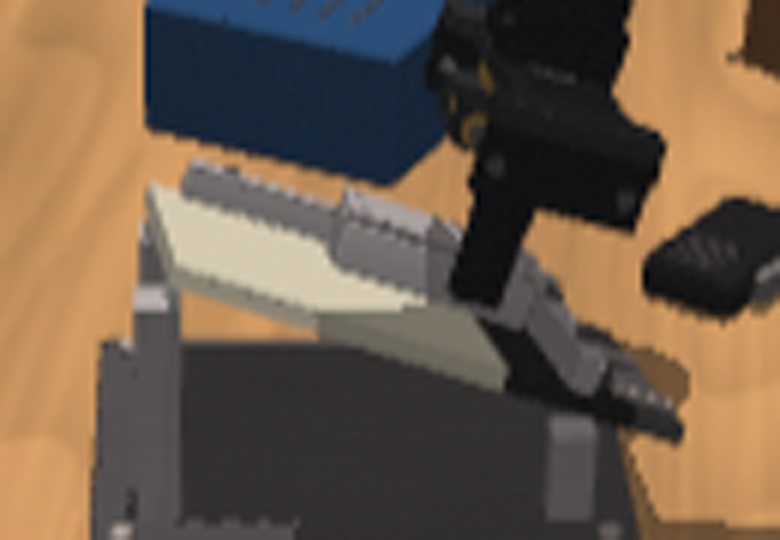

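>>> move_arm --increments '[0,0,0,0.004,-0.004,0,0,0,0,0,0.004,-0.007,0,0,0,0,0,0.004,-0.01,0,0,0,0,0,0.004,-0.011,0,0,0,0,0,0.004,-0.011,0,0]'

```text
time_s: 12.35
tcp_pos: [0.4828, -0.1651, 0.0936]
ee_rot: [[0.246, -0.187, 0.951], [0.218, 0.967, 0.133], [-0.944, 0.174, 0.279]]
wrist_force: [-0.3, -0.3, 0.2]
gripper_width: 0.006
```

```bash
python3 -c "
from nav import *
st()"
```

```text
t 12.35 tcp [ 0.4828 -0.1651  0.0936] F [-0.32 -0.26  0.24] Fbed [-0.24 -0.12  0.39] w 0.5 bedtcp [58.8 76.5 16.3] bedrot [-0.14  3.93 -4.14] j [-11.  17. -23. -24. -40. -52.]
```

>>> move_arm --increments '[0,0,0,0,-0.001,0,0,0,0,0,0,-0.002,0,0,0,0,0,0,-0.003,0,0,0,0,0,0,-0.003,0,0]'

```text
time_s: 12.68
tcp_pos: [0.4833, -0.1677, 0.093]
ee_rot: [[0.246, -0.187, 0.951], [0.218, 0.967, 0.134], [-0.944, 0.174, 0.279]]
wrist_force: [0.3, 0.4, -0.2]
gripper_width: 0.004
```

```bash
python3 -c "
from nav import *
st()"
```

```text
t 12.68 tcp [ 0.4833 -0.1677  0.093 ] F [ 0.25  0.39 -0.16] Fbed [ 0.23  0.28 -0.34] w 0.3 bedtcp [58.7 73.8 16.3] bedrot [-0.17  3.95 -4.12] j [-12.  18. -23. -24. -40. -52.]
```

>>> move_arm --increments '[0,0,0,0,-0.0005,0,0,0,0,0,0,-0.001,0,0,0,0,0,0,-0.0015,0,0,0,0,0,0,-0.0015,0,0]'

```text
time_s: 13.02
tcp_pos: [0.4835, -0.1691, 0.0927]
ee_rot: [[0.246, -0.187, 0.951], [0.218, 0.967, 0.134], [-0.944, 0.174, 0.279]]
wrist_force: [-0.1, -0.2, -0.2]
gripper_width: 0.001
```

```bash
python3 -c "
from nav import *
st()"
```

```text
t 13.02 tcp [ 0.4835 -0.1691  0.0927] F [-0.11 -0.19 -0.21] Fbed [-0.19 -0.21 -0.11] w 0.1 bedtcp [58.7 72.3 16.4] bedrot [-0.17  3.95 -4.12] j [-12.  18. -23. -24. -40. -51.]
```

>>> move_arm --increments '[0,0,0,0,-0.0005,0,0,0,0,0,0,-0.001,0,0,0,0,0,0,-0.0015,0,0,0,0,0,0,-0.0015,0,0]'

```text
time_s: 13.35
tcp_pos: [0.4838, -0.1705, 0.0925]
ee_rot: [[0.246, -0.187, 0.951], [0.218, 0.967, 0.134], [-0.944, 0.174, 0.279]]
wrist_force: [-0.1, -0.2, 0.3]
gripper_width: 0.004
```

```bash
python3 -c "
from nav import *
st()"
```

```text
t 13.35 tcp [ 0.4838 -0.1705  0.0925] F [-0.05 -0.23  0.28] Fbed [ 0.02 -0.14  0.33] w 0.3 bedtcp [58.7 70.8 16.5] bedrot [-0.16  3.95 -4.12] j [-12.  18. -23. -24. -40. -51.]
```

>>> move_arm --increments '[0,0,0,0,-0.0005,0,0,0,0,0,0,-0.001,0,0,0,0,0,0,-0.001,0,0]'

```text
time_s: 13.6
tcp_pos: [0.484, -0.1715, 0.0923]
ee_rot: [[0.246, -0.187, 0.951], [0.218, 0.967, 0.134], [-0.944, 0.174, 0.279]]
wrist_force: [0.8, -0.4, 0.1]
gripper_width: 0.002
```

```bash
python3 -c "
from nav import *
st()"
```

```text
t 13.6 tcp [ 0.484  -0.1715  0.0923] F [ 0.8  -0.36  0.14] Fbed [ 0.75 -0.47 -0.01] w 0.2 bedtcp [58.7 69.8 16.6] bedrot [-0.17  3.95 -4.12] j [-12.  18. -23. -24. -40. -51.]
```

>>> move_arm --increments '[0,0,0,0,-0.0005,0,0,0,0,0,0,-0.001,0,0,0,0,0,0,-0.001,0,0]'

```text
time_s: 13.85
tcp_pos: [0.4842, -0.1725, 0.0921]
ee_rot: [[0.246, -0.187, 0.951], [0.218, 0.967, 0.134], [-0.944, 0.174, 0.279]]
wrist_force: [-0.1, 0.4, 0.4]
gripper_width: 0.005
```

>>> move_arm --increments '[0,0,0,0,-0.0004,0,0,0,0,0,0,-0.0007,0,0,0,0,0,0,-0.0007,0,0]'

```text
time_s: 14.1
tcp_pos: [0.4842, -0.173, 0.092]
ee_rot: [[0.246, -0.187, 0.951], [0.218, 0.967, 0.134], [-0.944, 0.175, 0.279]]
wrist_force: [0.5, 0.1, -0.9]
gripper_width: 0.007
```

```bash
python3 -c "
from nav import *
st()"
```

```text
t 14.1 tcp [ 0.4842 -0.173   0.092 ] F [ 0.5   0.15 -0.87] Fbed [ 0.19 -0.17 -0.98] w 0.6 bedtcp [58.7 68.3 16.7] bedrot [-0.16  3.96 -4.11] j [-12.  18. -23. -24. -40. -51.]
```

>>> move_arm --increments '[0,0,0,0,-0.0004,0,0,0,0,0,0,-0.0008,0,0,0,0,0,0,-0.0008,0,0]'

```text
time_s: 14.35
tcp_pos: [0.4845, -0.1739, 0.0919]
ee_rot: [[0.246, -0.187, 0.951], [0.218, 0.967, 0.134], [-0.944, 0.174, 0.279]]
wrist_force: [-0.5, 0.5, 0.0]
gripper_width: 0.008
```

>>> move_arm --increments '[0,0,0,0,-0.0004,0,0,0,0,0,0,-0.0008,0,0,0,0,0,0,-0.0008,0,0]'

```text
time_s: 14.6
tcp_pos: [0.4844, -0.1746, 0.0916]
ee_rot: [[0.246, -0.187, 0.951], [0.218, 0.967, 0.134], [-0.944, 0.175, 0.278]]
wrist_force: [-0.4, 0.9, -1.3]
gripper_width: 0.006
```

```bash
python3 -c "
from nav import *
st()"
```

```text
t 14.6 tcp [ 0.4844 -0.1746  0.0916] F [-0.38  0.88 -1.33] Fbed [-0.71  0.59 -1.36] w 0.6 bedtcp [58.5 66.6 16.8] bedrot [-0.16  3.97 -4.1 ] j [-12.  18. -23. -24. -40. -51.]
```

>>> move_arm --increments '[0,0,0,0,-0.0004,0,0,0,0,0,0,-0.0008,0,0,0,0,0,0,-0.0008,0,0]'

```text
time_s: 14.85
tcp_pos: [0.4846, -0.1754, 0.0915]
ee_rot: [[0.246, -0.187, 0.951], [0.218, 0.967, 0.134], [-0.944, 0.175, 0.278]]
wrist_force: [-0.2, 0.3, 0.5]
gripper_width: 0.001
```

Run:
```python
from nav import *
st()
for n in("side","top"): cv2.imwrite(f"pics/{n}9.png",r.capture(n)[:,:,::-1])
s=cv2.imread("pics/side9.png")[120:190,290:370];cv2.imwrite("pics/s9.png",cv2.resize(s,None,fx=8,fy=8,interpolation=cv2.INTER_CUBIC))
```

```text
t 14.85 tcp [ 0.4846 -0.1754  0.0915] F [-0.18  0.33  0.49] Fbed [0.03 0.47 0.4 ] w 0.1 bedtcp [58.6 65.8 16.9] bedrot [-0.16  3.97 -4.11] j [-13.  18. -22. -24. -40. -51.]
```

View pics/s9.png

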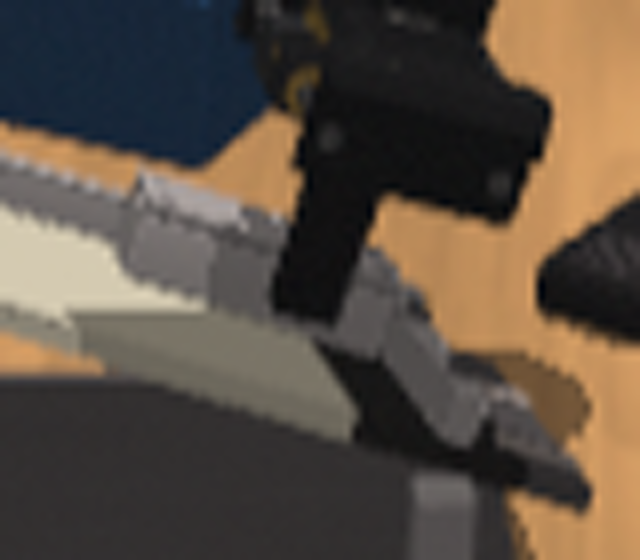

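>>> move_arm --increments '[0,0,0,0,-0.0005,0,0,0,0,0,0,-0.001,0,0,0,0,0,0,-0.001,0,0]'

```text
time_s: 15.2
tcp_pos: [0.4849, -0.1764, 0.0914]
ee_rot: [[0.246, -0.187, 0.951], [0.218, 0.967, 0.134], [-0.944, 0.174, 0.279]]
wrist_force: [-0.7, 0.3, -0.0]
gripper_width: 0.008
```

>>> move_arm --increments '[0,0,0,0,-0.0005,0,0,0,0,0,0,-0.001,0,0,0,0,0,0,-0.001,0,0]'

```text
time_s: 15.45
tcp_pos: [0.4851, -0.1774, 0.0912]
ee_rot: [[0.246, -0.187, 0.951], [0.218, 0.967, 0.134], [-0.944, 0.174, 0.279]]
wrist_force: [0.3, 0.9, -0.7]
gripper_width: 0.004
```

```bash
python3 -c "
from nav import *
st()"
```

```text
t 15.45 tcp [ 0.4851 -0.1774  0.0912] F [ 0.26  0.95 -0.67] Fbed [ 0.12  0.68 -0.96] w 0.3 bedtcp [58.7 63.7 17. ] bedrot [-0.16  3.95 -4.12] j [-13.  18. -22. -24. -41. -50.]
```

>>> move_arm --increments '[0,0,0,0,-0.0005,0,0,0,0,0,0,-0.001,0,0,0,0,0,0,-0.001,0,0]'

```text
time_s: 15.7
tcp_pos: [0.4852, -0.1783, 0.091]
ee_rot: [[0.246, -0.187, 0.951], [0.218, 0.967, 0.134], [-0.944, 0.175, 0.278]]
wrist_force: [-0.5, 0.5, 0.3]
gripper_width: 0.007
```

>>> move_arm --increments '[0,0,0,0,-0.0005,0,0,0,0,0,0,-0.001,0,0,0,0,0,0,-0.001,0,0]'

```text
time_s: 15.95
tcp_pos: [0.4853, -0.179, 0.0908]
ee_rot: [[0.246, -0.187, 0.951], [0.219, 0.967, 0.134], [-0.944, 0.175, 0.278]]
wrist_force: [-0.7, 1.7, 0.8]
gripper_width: 0.005
```

```bash
python3 -c "
from nav import *
st()"
```

```text
t 15.95 tcp [ 0.4853 -0.179   0.0908] F [-0.7   1.74  0.79] Fbed [-0.19  1.98  0.41] w 0.4 bedtcp [58.6 62.2 17.1] bedrot [-0.15  3.98 -4.07] j [-13.  18. -22. -24. -41. -50.]
```

>>> move_arm --increments '[0,0,0,0,-0.0004,0,0,0,0,0,0,-0.0008,0,0,0,0,0,0,-0.0008,0,0]'

```text
time_s: 16.2
tcp_pos: [0.4853, -0.1791, 0.0908]
ee_rot: [[0.245, -0.187, 0.951], [0.22, 0.966, 0.134], [-0.944, 0.176, 0.278]]
wrist_force: [-0.9, 5.2, 2.1]
gripper_width: 0.008
```

```bash
python3 -c "
from nav import *
st()"
```

```text
t 16.2 tcp [ 0.4853 -0.1791  0.0908] F [-0.94  5.24  2.08] Fbed [0.43 5.67 0.62] w 0.7 bedtcp [58.6 62.  17.1] bedrot [-0.15  3.99 -4.  ] j [-13.  18. -22. -24. -41. -50.]
```

>>> move_arm --increments '[0,0,0,0,-0.0003,0,0,0,0,0,0,-0.0006,0,0,0,0,0,0,-0.0006,0,0]'

```text
time_s: 16.45
tcp_pos: [0.4853, -0.1791, 0.0908]
ee_rot: [[0.245, -0.188, 0.951], [0.221, 0.966, 0.134], [-0.944, 0.177, 0.278]]
wrist_force: [-1.2, 7.2, 3.5]
gripper_width: 0.007
```

```bash
python3 -c "
from nav import *
st()"
```

```text
t 16.45 tcp [ 0.4853 -0.1791  0.0908] F [-1.25  7.2   3.49] Fbed [0.84 7.94 1.42] w 0.6 bedtcp [58.5 62.  17.1] bedrot [-0.15  4.   -3.94] j [-13.  18. -22. -24. -41. -50.]
```

Run:
```python
from nav import *
for q in((58.5,90,20),(150,90,22),(150,26,22)): go(P(*q),TT)
```

```text
inc [0.15, 0.0, -0.05, -0.0048, 0.0277, -0.0002]
inc [0.15, 0.0, -0.05, -0.0132, 0.0272, 0.0909]
inc [0.15, 0.0, -0.05, -0.0088, -0.0367, 0.0909]
```

>>> move_arm --increments '[0,0,0,-0.002,0.015,0,0,0,0,0,-0.005,0.03,0,0,0,0,0,-0.007,0.03,0.035,0,0,0,0,-0.013,0.03,0.07,0,0,0,0,-0.013,0.03,0.091,0,0,0,0,-0.013,0.03,0.091,0,0,0,0,-0.013,0.01,0.091,0,0,0,0,-0.009,-0.015,0.091,0,0,0,0,-0.009,-0.035,0.091,0,0,0,0,-0.009,-0.035,0.091,0,0,0,0,-0.009,-0.035,0.091,0]'

```text
time_s: 17.37
tcp_pos: [0.5764, -0.2056, 0.1177]
ee_rot: [[0.246, -0.185, 0.951], [0.217, 0.967, 0.131], [-0.945, 0.174, 0.278]]
wrist_force: [0.2, 0.0, 0.4]
gripper_width: 0.005
```

Run:
```python
from nav import *
st()
for n in("side","top"): cv2.imwrite(f"pics/{n}10.png",r.capture(n)[:,:,::-1])
s=cv2.imread("pics/side10.png")[110:200,250:380];cv2.imwrite("pics/s10.png",cv2.resize(s,None,fx=6,fy=6,interpolation=cv2.INTER_CUBIC))
st();go(P(140,26,17),TT)
```

```text
t 17.37 tcp [ 0.5764 -0.2056  0.1177] F [0.16 0.03 0.39] Fbed [0.29 0.09 0.29] w 0.4 bedtcp [149.8  24.8  22.2] bedrot [-0.04  3.95 -4.17] j [-13.  24.  -9. -21. -48. -54.]
t 17.47 tcp [ 0.5764 -0.2042  0.1183] F [ 0.19 -0.63 -0.34] Fbed [-0.01 -0.72 -0.18] w 0.6 bedtcp [150.1  26.3  22.5] bedrot [-0.15  3.94 -4.13] j [-13.  24.  -9. -21. -48. -54.]
inc [0.14, 0.06, 0.13, 0.0061, 0.0002, -0.0097]
```

View pics/s10.png

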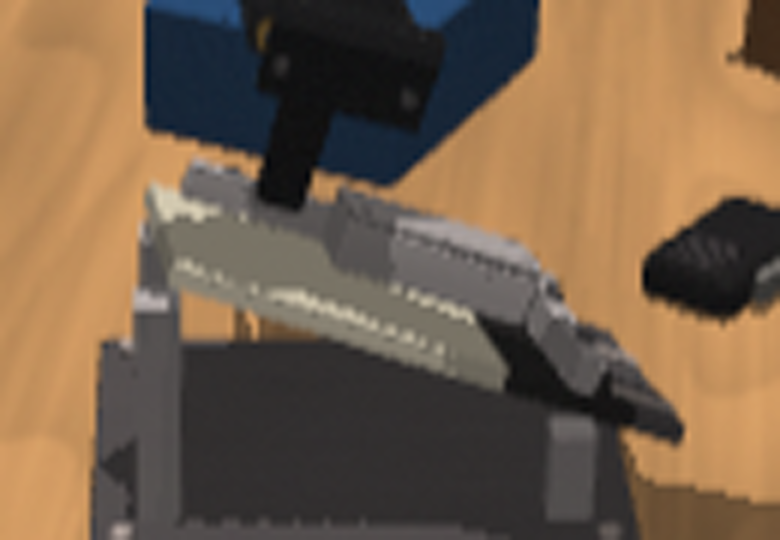

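>>> move_arm --increments '[0,0,0,0.002,0,-0.003,0,0,0,0,0.005,0,-0.008,0,0,0,0,0.006,0,-0.012,0,0,0,0,0.006,0,-0.012,0,0,0,0,0.006,0,-0.012,0]'

```text
time_s: 17.88
tcp_pos: [0.5663, -0.2043, 0.1094]
ee_rot: [[0.246, -0.187, 0.951], [0.218, 0.967, 0.134], [-0.944, 0.174, 0.279]]
wrist_force: [0.4, 0.4, 1.0]
gripper_width: 0.006
```

>>> move_arm --increments '[0,0,0,0,0,-0.001,0,0,0,0,0,0,-0.002,0,0,0,0,0,0,-0.002,0]'

```text
time_s: 18.13
tcp_pos: [0.5647, -0.2048, 0.1089]
ee_rot: [[0.246, -0.187, 0.951], [0.218, 0.967, 0.134], [-0.944, 0.174, 0.279]]
wrist_force: [-0.9, -0.7, -0.1]
gripper_width: 0.002
```

```bash
python3 -c "
from nav import *
st()"
```

```text
t 18.13 tcp [ 0.5647 -0.2048  0.1089] F [-0.91 -0.74 -0.11] Fbed [-0.97 -0.54  0.39] w 0.2 bedtcp [136.   25.8  17.5] bedrot [-0.17  3.94 -4.12] j [-13.  24. -11. -22. -46. -53.]
```

>>> move_arm --increments '[0,0,0,0,0,-0.001,0,0,0,0,0,0,-0.002,0,0,0,0,0,0,-0.003,0,0,0,0,0,0,-0.004,0,0,0,0,0,0,-0.004,0]'

```text
time_s: 18.55
tcp_pos: [0.5608, -0.2054, 0.1077]
ee_rot: [[0.246, -0.187, 0.951], [0.218, 0.967, 0.133], [-0.944, 0.174, 0.279]]
wrist_force: [-0.0, 0.1, 0.5]
gripper_width: 0.007
```

>>> move_arm --increments '[0,0,0,0,0,-0.0008,0,0,0,0,0,0,-0.0015,0,0,0,0,0,0,-0.0015,0]'

```text
time_s: 18.8
tcp_pos: [0.5597, -0.2056, 0.1074]
ee_rot: [[0.247, -0.187, 0.951], [0.218, 0.967, 0.134], [-0.944, 0.174, 0.279]]
wrist_force: [-0.4, -0.2, 0.1]
gripper_width: 0.006
```

```bash
python3 -c "
from nav import *
st()"
```

```text
t 18.8 tcp [ 0.5597 -0.2056  0.1074] F [-0.43 -0.19  0.07] Fbed [-0.4  -0.07  0.25] w 0.5 bedtcp [130.6  25.7  17.9] bedrot [-0.17  3.93 -4.13] j [-14.  23. -11. -22. -46. -53.]
```

>>> move_arm --increments '[0,0,0,0.0004,0,-0.0005,0,0,0,0,0.0005,0,-0.001,0,0,0,0,0.0005,0,-0.001,0]'

```text
time_s: 19.05
tcp_pos: [0.5589, -0.2057, 0.1067]
ee_rot: [[0.247, -0.187, 0.951], [0.218, 0.967, 0.134], [-0.944, 0.174, 0.279]]
wrist_force: [0.0, 0.1, -0.2]
gripper_width: 0.008
```

>>> move_arm --increments '[0,0,0,0,0,-0.0005,0,0,0,0,0,0,-0.001,0,0,0,0,0,0,-0.001,0]'

```text
time_s: 19.3
tcp_pos: [0.5584, -0.2058, 0.1067]
ee_rot: [[0.248, -0.187, 0.951], [0.218, 0.967, 0.134], [-0.944, 0.174, 0.28]]
wrist_force: [1.6, 0.7, 1.4]
gripper_width: 0.004
```

```bash
python3 -c "
from nav import *
st()"
```

```text
t 19.3 tcp [ 0.5584 -0.2058  0.1067] F [1.62 0.69 1.37] Fbed [2.06 0.66 0.56] w 0.4 bedtcp [129.2  25.6  17.6] bedrot [-0.18  3.86 -4.15] j [-14.  23. -12. -22. -46. -53.]
```

>>> move_arm --increments '[0,0,0,0,0,-0.0005,0,0,0,0,0,0,-0.001,0,0,0,0,0,0,-0.001,0]'

```text
time_s: 19.55
tcp_pos: [0.5583, -0.2059, 0.1067]
ee_rot: [[0.249, -0.187, 0.95], [0.217, 0.967, 0.134], [-0.944, 0.173, 0.282]]
wrist_force: [4.9, 1.6, 1.1]
gripper_width: 0.008
```

```bash
python3 -c "
from nav import *
st()"
```

```text
t 19.55 tcp [ 0.5583 -0.2059  0.1067] F [4.93 1.63 1.11] Fbed [ 5.16  0.81 -0.93] w 0.7 bedtcp [129.1  25.6  17.8] bedrot [-0.21  3.77 -4.18] j [-14.  23. -12. -22. -46. -52.]
```

>>> move_arm --increments '[0,0,0,0,0,-0.0005,0,0,0,0,0,0,-0.0008,0,0,0,0,0,0,-0.0008,0]'

```text
time_s: 19.8
tcp_pos: [0.5582, -0.2059, 0.1068]
ee_rot: [[0.251, -0.187, 0.95], [0.217, 0.967, 0.133], [-0.943, 0.173, 0.283]]
wrist_force: [5.7, 2.3, 0.7]
gripper_width: 0.003
```

```bash
python3 -c "
from nav import *
st()"
```

```text
t 19.8 tcp [ 0.5582 -0.2059  0.1068] F [5.74 2.32 0.72] Fbed [ 5.86  1.21 -1.73] w 0.3 bedtcp [129.   25.6  17.9] bedrot [-0.22  3.69 -4.2 ] j [-14.  23. -12. -22. -46. -52.]
```

>>> move_arm --increments '[0,0,0,0,0,-0.0006,0,0,0,0,0,0,-0.0012,0,0,0,0,0,0,-0.0012,0,0,0,0,0,0,-0.0012,0]'

```text
time_s: 20.13
tcp_pos: [0.5581, -0.206, 0.1071]
ee_rot: [[0.253, -0.188, 0.949], [0.217, 0.967, 0.133], [-0.943, 0.172, 0.285]]
wrist_force: [7.3, 2.6, 2.0]
gripper_width: 0.006
```

```bash
python3 -c "
from nav import *
st()
for q in((150,26,20),(150,90,22),(65,90,18),(65,72,18)): go(P(*q),TT)
"
```

```text
t 20.13 tcp [ 0.5581 -0.206   0.1071] F [7.31 2.56 1.96] Fbed [ 7.78  1.41 -1.15] w 0.6 bedtcp [129.   25.5  18.2] bedrot [-0.26  3.57 -4.24] j [-14.  23. -12. -22. -46. -52.]
inc [0.23, 0.44, 0.25, -0.0031, 0.0002, 0.0209]
inc [0.23, 0.44, 0.25, -0.0099, 0.0639, 0.0209]
inc [0.23, 0.44, 0.25, -0.0006, 0.0647, -0.0637]
inc [0.23, 0.44, 0.25, 0.0007, 0.0468, -0.0637]
```

>>> move_arm --increments '[0,0,0,-0.003,0,0.02,0,0,0,0,-0.006,0.02,0.023,0,0,0,0,-0.01,0.055,0.023,0,0,0,0,-0.01,0.066,0.01,0,0,0,0,-0.005,0.066,-0.025,0,0,0,0,-0.002,0.066,-0.058,0,0,0,0,0,0.066,-0.058,0,0,0,0,0.001,0.055,-0.058,0,0,0,0,0.001,0.045,-0.058,0,0,0,0,0.001,0.045,-0.058,0,0,0,0,0.001,0.045,-0.058,0]'

```text
time_s: 21.05
tcp_pos: [0.4922, -0.1711, 0.096]
ee_rot: [[0.246, -0.186, 0.951], [0.218, 0.967, 0.132], [-0.944, 0.175, 0.278]]
wrist_force: [0.1, -0.1, 0.2]
gripper_width: 0.006
```

Run:
```python
from nav import *
st()
for n in("side","top"): cv2.imwrite(f"pics/{n}11.png",r.capture(n)[:,:,::-1])
s=cv2.imread("pics/side11.png")[120:190,290:370];cv2.imwrite("pics/s11.png",cv2.resize(s,None,fx=8,fy=8,interpolation=cv2.INTER_CUBIC))
```

```text
t 21.05 tcp [ 0.4922 -0.1711  0.096 ] F [ 0.05 -0.06  0.25] Fbed [ 0.12 -0.01  0.23] w 0.5 bedtcp [67.7 69.4 17.4] bedrot [-0.09  3.95 -4.13] j [-12.  18. -22. -24. -41. -52.]
```

View pics/s11.png

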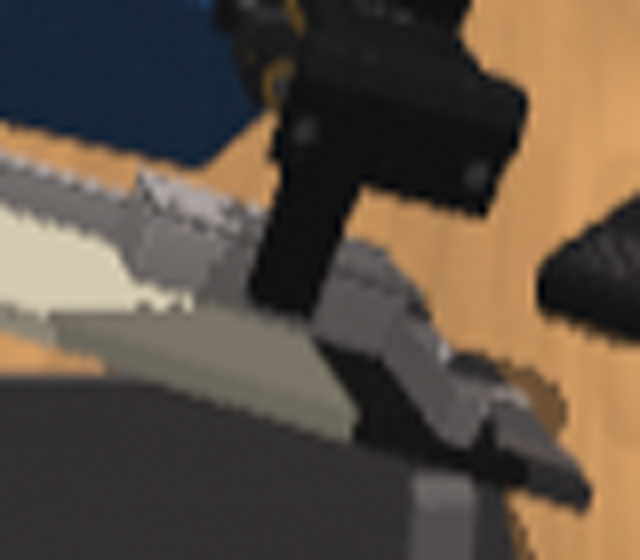

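>>> move_arm --increments '[0,0,0,0,-0.0015,0,0,0,0,0,0,-0.003,0,0,0,0,0,0,-0.0045,0,0,0,0,0,0,-0.006,0,0,0,0,0,0,-0.006,0,0]'

```text
time_s: 21.57
tcp_pos: [0.4928, -0.1762, 0.0952]
ee_rot: [[0.246, -0.187, 0.951], [0.218, 0.967, 0.134], [-0.944, 0.174, 0.279]]
wrist_force: [0.2, 0.1, -0.1]
gripper_width: 0.005
```

```bash
python3 -c "
from nav import *
st()"
```

```text
t 21.57 tcp [ 0.4928 -0.1762  0.0952] F [ 0.22  0.13 -0.09] Fbed [ 0.2   0.06 -0.18] w 0.4 bedtcp [67.4 64.3 17.9] bedrot [-0.17  3.94 -4.13] j [-12.  18. -21. -24. -41. -51.]
```

>>> move_arm --increments '[0,0,0,0,-0.0005,0,0,0,0,0,0,-0.001,0,0,0,0,0,0,-0.0015,0,0,0,0,0,0,-0.0015,0,0]'

```text
time_s: 21.9
tcp_pos: [0.493, -0.1775, 0.0949]
ee_rot: [[0.246, -0.187, 0.951], [0.218, 0.967, 0.134], [-0.944, 0.174, 0.279]]
wrist_force: [-0.2, 0.2, -0.1]
gripper_width: 0.008
```

```bash
python3 -c "
from nav import *
st()"
```

```text
t 21.9 tcp [ 0.493  -0.1775  0.0949] F [-0.22  0.23 -0.07] Fbed [-0.2   0.25 -0.07] w 0.7 bedtcp [67.4 63.  18. ] bedrot [-0.16  3.94 -4.12] j [-12.  18. -21. -24. -41. -51.]
```

>>> move_arm --increments '[0,0,0,0,-0.0005,0,0,0,0,0,0,-0.001,0,0,0,0,0,0,-0.0015,0,0,0,0,0,0,-0.0015,0,0]'

```text
time_s: 22.23
tcp_pos: [0.4931, -0.1782, 0.0947]
ee_rot: [[0.246, -0.187, 0.951], [0.219, 0.966, 0.134], [-0.944, 0.176, 0.278]]
wrist_force: [0.1, 4.2, 3.0]
gripper_width: 0.001
```

```bash
python3 -c "
from nav import *
st()"
```

```text
t 22.23 tcp [ 0.4931 -0.1782  0.0947] F [0.12 4.16 3.01] Fbed [1.61 4.65 1.47] w 0.1 bedtcp [67.3 62.2 18. ] bedrot [-0.16  3.97 -4.04] j [-13.  19. -21. -24. -41. -51.]
```

>>> move_arm --increments '[0,0,0,0,-0.0005,0,0,0,0,0,0,-0.001,0,0,0,0,0,0,-0.001,0,0]'

```text
time_s: 22.48
tcp_pos: [0.4931, -0.1783, 0.0947]
ee_rot: [[0.245, -0.188, 0.951], [0.221, 0.966, 0.134], [-0.944, 0.177, 0.278]]
wrist_force: [-1.5, 7.6, 4.3]
gripper_width: 0.005
```

```bash
python3 -c "
from nav import *
st()"
```

```text
t 22.48 tcp [ 0.4931 -0.1783  0.0947] F [-1.52  7.6   4.3 ] Fbed [0.91 8.56 2.11] w 0.4 bedtcp [67.3 62.1 18.1] bedrot [-0.15  3.98 -3.95] j [-13.  19. -21. -24. -41. -51.]
```

Run:
```python
from nav import *
for q in((67,85,20),(145,90,22),(145,26,22),(134,26,17)): go(P(*q),TT)
```

```text
inc [0.15, 0.02, -0.05, -0.0035, 0.0227, -0.0004]
inc [0.15, 0.02, -0.05, -0.0112, 0.0272, 0.0773]
inc [0.15, 0.02, -0.05, -0.0068, -0.0367, 0.0772]
inc [0.15, 0.02, -0.05, -0.0011, -0.0363, 0.0666]
```

>>> move_arm --increments '[0,0,0,-0.002,0.012,0,0,0,0,0,-0.004,0.025,0,0,0,0,0,-0.007,0.029,0.035,0,0,0,0,-0.011,0.029,0.075,0,0,0,0,-0.011,0.029,0.079,0,0,0,0,-0.011,0.005,0.079,0,0,0,0,-0.009,-0.02,0.079,0,0,0,0,-0.007,-0.035,0.079,0,0,0,0,-0.007,-0.035,0.077,0,0,0,0,-0.003,-0.035,0.071,0,0,0,0,-0.001,-0.035,0.067,0,0,0,0,-0.001,-0.035,0.067,0]'

```text
time_s: 23.48
tcp_pos: [0.5618, -0.2042, 0.107]
ee_rot: [[0.244, -0.187, 0.952], [0.219, 0.967, 0.133], [-0.945, 0.176, 0.277]]
wrist_force: [-0.3, 0.6, 0.0]
gripper_width: 0.005
```

```bash
python3 -c "
from nav import *
st()"
```

```text
t 23.48 tcp [ 0.5618 -0.2042  0.107 ] F [-0.28  0.56  0.03] Fbed [-0.19  0.6  -0.05] w 0.5 bedtcp [132.6  26.6  16.5] bedrot [-0.12  4.06 -4.05] j [-13.  24. -11. -22. -46. -53.]
```

>>> move_arm --increments '[0,0,0,0.0005,0,-0.001,0,0,0,0,0.0005,0,-0.002,0,0,0,0,0.0005,0,-0.003,0,0,0,0,0.0005,0,-0.003,0]'

```text
time_s: 23.82
tcp_pos: [0.5607, -0.205, 0.107]
ee_rot: [[0.247, -0.188, 0.951], [0.218, 0.967, 0.134], [-0.944, 0.174, 0.279]]
wrist_force: [-0.2, 0.5, 0.3]
gripper_width: 0.0
```

```bash
python3 -c "
from nav import *
st()"
```

```text
t 23.82 tcp [ 0.5607 -0.205   0.107 ] F [-0.19  0.51  0.31] Fbed [-0.02  0.59  0.19] w 0.0 bedtcp [131.6  26.   17. ] bedrot [-0.2   3.93 -4.12] j [-14.  23. -11. -22. -46. -53.]
```

>>> move_arm --increments '[0,0,0,0.0002,0,-0.001,0,0,0,0,0.0002,0,-0.002,0,0,0,0,0.0002,0,-0.0025,0,0,0,0,0.0002,0,-0.0025,0]'

```text
time_s: 24.15
tcp_pos: [0.5588, -0.2055, 0.106]
ee_rot: [[0.247, -0.187, 0.951], [0.218, 0.967, 0.134], [-0.944, 0.174, 0.28]]
wrist_force: [0.8, 0.5, 0.7]
gripper_width: 0.003
```

>>> move_arm --increments '[0,0,0,0,0,-0.0005,0,0,0,0,0,0,-0.001,0,0,0,0,0,0,-0.0015,0,0,0,0,0,0,-0.0015,0]'

```text
time_s: 24.48
tcp_pos: [0.5585, -0.2056, 0.1061]
ee_rot: [[0.249, -0.187, 0.95], [0.218, 0.967, 0.133], [-0.944, 0.173, 0.282]]
wrist_force: [4.1, 0.8, 0.2]
gripper_width: 0.004
```

```bash
python3 -c "
from nav import *
st()"
```

```text
t 24.48 tcp [ 0.5585 -0.2056  0.1061] F [4.12 0.78 0.19] Fbed [ 4.   -0.06 -1.28] w 0.4 bedtcp [129.1  25.7  17. ] bedrot [-0.21  3.77 -4.17] j [-14.  23. -12. -22. -46. -52.]
```

>>> move_arm --increments '[0,0,0,0,0,-0.0007,0,0,0,0,0,0,-0.0014,0,0,0,0,0,0,-0.002,0,0,0,0,0,0,-0.002,0]'

```text
time_s: 24.82
tcp_pos: [0.5582, -0.2057, 0.1064]
ee_rot: [[0.253, -0.188, 0.949], [0.217, 0.967, 0.133], [-0.943, 0.172, 0.285]]
wrist_force: [7.3, 4.0, 1.2]
gripper_width: 0.003
```

```bash
python3 -c "
from nav import *
st()"
```

```text
t 24.82 tcp [ 0.5582 -0.2057  0.1064] F [7.35 4.01 1.24] Fbed [ 7.73  2.61 -2.24] w 0.3 bedtcp [128.9  25.7  17.5] bedrot [-0.25  3.57 -4.23] j [-14.  23. -12. -22. -46. -52.]
```

>>> move_arm --increments '[0,0,0,0,0,-0.0006,0,0,0,0,0,0,-0.0012,0,0,0,0,0,0,-0.0012,0]'

```text
time_s: 25.07
tcp_pos: [0.5581, -0.2059, 0.1067]
ee_rot: [[0.255, -0.188, 0.949], [0.217, 0.967, 0.133], [-0.942, 0.171, 0.287]]
wrist_force: [8.0, 4.3, 2.2]
gripper_width: 0.01
```

```bash
python3 -c "
from nav import *
st()"
```

```text
t 25.07 tcp [ 0.5581 -0.2059  0.1067] F [8.02 4.3  2.16] Fbed [ 8.7   2.96 -1.69] w 0.9 bedtcp [128.9  25.6  17.8] bedrot [-0.28  3.45 -4.27] j [-14.  23. -12. -22. -45. -52.]
```

>>> move_arm --increments '[0,0,0,0,0,-0.0006,0,0,0,0,0,0,-0.0006,0,0,0,0,0,0,-0.0006,0,0,0,0,0,0,-0.0006,0,0,0,0,0,0,-0.0006,0,0,0,0,0,0,-0.0006,0]'

```text
time_s: 25.57
tcp_pos: [0.5581, -0.2059, 0.1068]
ee_rot: [[0.256, -0.188, 0.948], [0.216, 0.967, 0.133], [-0.942, 0.171, 0.288]]
wrist_force: [8.4, 4.7, 2.5]
gripper_width: 0.004
```

```bash
python3 -c "
from nav import *
st()"
```

```text
t 25.57 tcp [ 0.5581 -0.2059  0.1068] F [8.41 4.68 2.46] Fbed [ 9.21  3.32 -1.65] w 0.4 bedtcp [128.9  25.6  17.9] bedrot [-0.29  3.39 -4.28] j [-14.  23. -12. -22. -45. -52.]
```

>>> move_arm --increments '[0,0,0,0,0,0,0,0,0,0,0,0,0,0,0,0,0,0,0,0,0,0,0,0,0,0,0,0,0,0,0,0,0,0,0,0,0,0,0,0,0,0,0,0,0,0,0,0,0]'

```text
time_s: 26.15
tcp_pos: [0.5581, -0.2059, 0.1068]
ee_rot: [[0.256, -0.188, 0.948], [0.216, 0.967, 0.133], [-0.942, 0.171, 0.288]]
wrist_force: [9.0, 5.1, 2.6]
gripper_width: 0.006
```

```bash
python3 -c "
from nav import *
st()"
```

```text
t 26.15 tcp [ 0.5581 -0.2059  0.1068] F [8.99 5.09 2.63] Fbed [ 9.86  3.63 -1.78] w 0.5 bedtcp [128.9  25.6  17.9] bedrot [-0.3   3.39 -4.28] j [-14.  23. -12. -22. -45. -52.]
```

>>> move_arm --increments '[0,0,0,0,0,-0.0002,0,0,0,0,0,0,-0.0002,0,0,0,0,0,0,-0.0002,0,0,0,0,0,0,-0.0002,0,0,0,0,0,0,-0.0002,0,0,0,0,0,0,-0.0002,0,0,0,0,0,0,-0.0002,0,0,0,0,0,0,-0.0002,0,0,0,0,0,0,-0.0002,0,0,0,0,0,0,-0.0002,0,0,0,0,0,0,-0.0002,0,0,0,0,0,0,-0.0002,0]'

```text
time_s: 27.15
tcp_pos: [0.558, -0.2059, 0.1068]
ee_rot: [[0.256, -0.188, 0.948], [0.216, 0.967, 0.133], [-0.942, 0.171, 0.289]]
wrist_force: [9.3, 5.0, 2.4]
gripper_width: 0.003
```

```bash
python3 -c "
from nav import *
st()"
```

```text
t 27.15 tcp [ 0.558  -0.2059  0.1068] F [9.26 5.05 2.38] Fbed [10.02  3.48 -2.08] w 0.2 bedtcp [128.9  25.6  17.9] bedrot [-0.3   3.37 -4.29] j [-14.  23. -12. -22. -45. -52.]
```

The push has held steady at 10.0 N for over a second. Now I'll back off up the slope and clear away so I can check the box.

>>> move_arm --increments '[0,0,0,0,0,0.004,0,0,0,0,0,0,0.012,0,0,0,0,-0.01,0,0.022,0,0,0,0,-0.05,0,0.022,0,0,0,0,-0.09,0,0.022,0,0,0,0,-0.13,0,0.022,0,0,0,0,-0.16,-0.03,0.022,0,0,0,0,-0.18,-0.07,0.022,0,0,0,0,-0.18,-0.11,0.022,0,0,0,0,-0.18,-0.15,0.022,0,0,0,0,-0.18,-0.19,0.022,0,0,0,0,-0.18,-0.23,0.022,0]'

```text
time_s: 28.15
tcp_pos: [0.5717, -0.4669, 0.2391]
ee_rot: [[0.244, -0.186, 0.952], [0.219, 0.967, 0.133], [-0.945, 0.176, 0.276]]
wrist_force: [0.5, -0.6, 0.5]
gripper_width: 0.005
```

Run:
```python
from nav import *
st()
for n in("side","top"): cv2.imwrite(f"pics/{n}12.png",r.capture(n)[:,:,::-1])
im=cv2.imread("pics/side12.png")[125:185,285:355];cv2.imwrite("pics/s12.png",cv2.resize(im,None,fx=10,fy=10,interpolation=cv2.INTER_CUBIC))
s=cv2.imread("pics/top12.png")[170:270,315:410];cv2.imwrite("pics/t12.png",cv2.resize(s,None,fx=6,fy=6,interpolation=cv2.INTER_CUBIC))
```

```text
t 28.15 tcp [ 0.5717 -0.4669  0.2391] F [ 0.49 -0.59  0.47] Fbed [ 0.55 -0.55  0.46] w 0.4 bedtcp [ 157.3 -192.8  211.1] bedrot [-0.08  4.09 -4.05] j [-35.  33.  24. -19. -78. -42.]
```

View pics/s12.png

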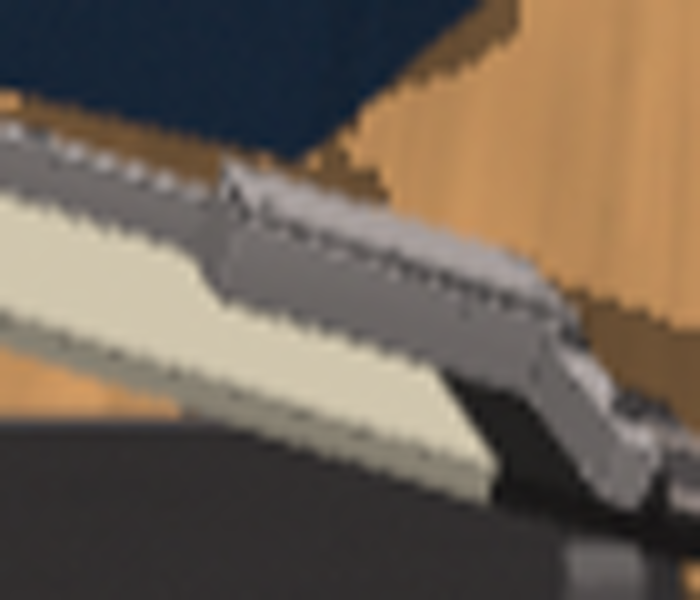

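View pics/t12.png

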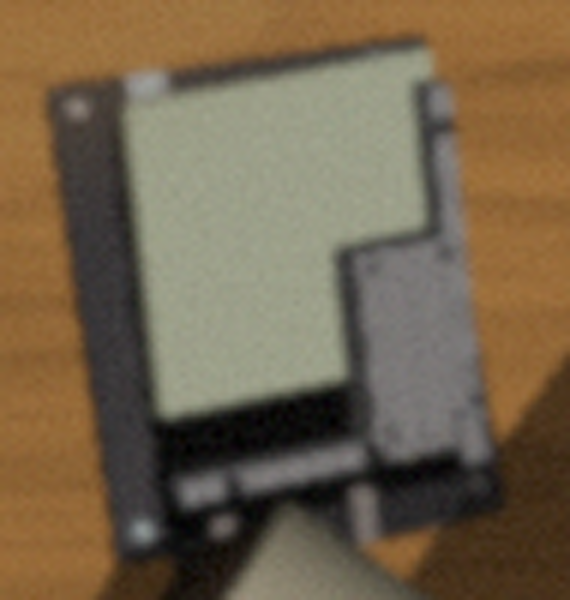

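View pics/side12.png

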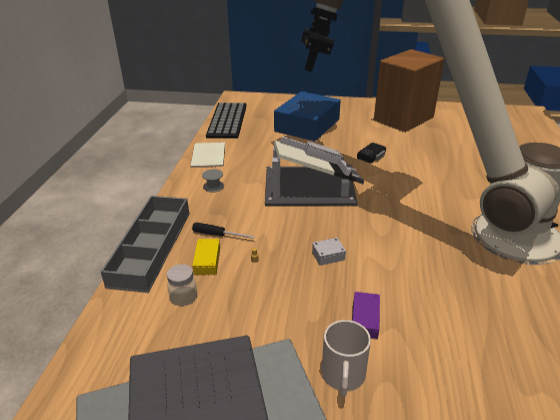

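Run:
```python
from fb import *
q=fit([((( 230)/10*6.6+198,(165)/10*6.6+33),(48,-26,30)),((222/10*6.6+198,303/10*6.6+33),(48,26,0)),((528/10*6.6+198,388/10*6.6+33),(-48,26,0))],
 [((358,254),(48,26,30)),((441,239),(48,-26,30))])
ov("pics/side12.png","pics/o12.png",68.5,26,0)
ov("pics/top12.png","pics/o12t.png",68.5,26,0,"top",(315,170,95,100),6)
a=cv2.imread("pics/o12.png");b=cv2.imread("pics/o12t.png")[150:540,250:530]
cv2.imwrite("pics/o12c.png",np.hstack([cv2.resize(a[60:400,250:680],(430,340)),cv2.resize(b,(244,340))]))
```

```text
[69.9 28.   0.1] yaw 3.23 [[-0.7, -0.4], [-0.6, 0.3], [0.2, 1.8], [-0.9, 1.0], [1.4, -0.4]]
```

View pics/o12c.png

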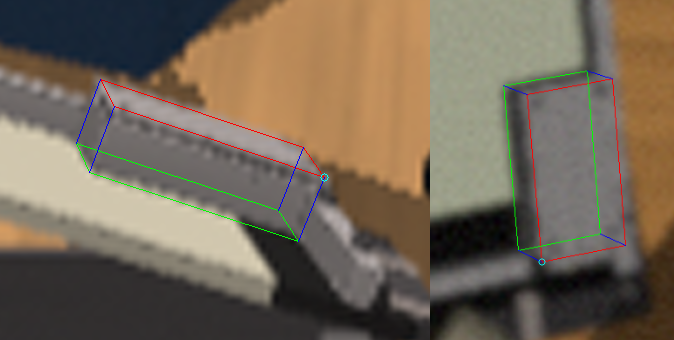

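```bash
python3 -c "
from nav import *
st();print(r.finish_job())"
```

```text
t 28.25 tcp [ 0.5709 -0.4697  0.2326] F [-0.35  0.16 -1.47] Fbed [-0.81 -0.14 -1.28] w 1.1 bedtcp [ 154.1 -196.8  206.3] bedrot [ 0.34  4.34 -3.89] j [-35.  33.  24. -19. -77. -42.]
the job is handed in; nothing more can be done
None
```

The long aluminium box is loaded in the jig and, by force and position readings, seated against both fences. The job was handed in at 28 s with the arm clear of everything.

**What I did**
- **Placing:** I gripped the box across its width and set it down high on the white plate, about 82 mm from the side fence. The contact force was about 6 N. When I let go, it slid down on its own and stopped slightly crooked, by about 2°.
- **Pushing home:** With closed fingers I pushed it against the side fence, then the bottom fence, then the side fence again, with no more than about 9 N each time.
- **Final push:** I pushed down the slope at 9.2 to 10.0 N for about 1.6 s, then backed off.

**Last checks**
- **Forces:** Every push ended on a stop that did not give. The two side pushes stopped within 0.1 mm of each other at different points along the box. Both down-slope pushes also stopped at the same place.
- **Lid direction:** In the last side picture the lid edge runs in line with the plate's slope.
- **Bystanders:** The bystanders in the last side picture look unmoved.

**What disagreed or could not be checked**
- **Image fit:** The rough corner fit gave the box centre at y = 28 mm with a yaw of 3°, instead of 26 mm and 0°. I put this down to picking corners in coarse pixels (about 3 mm each) and relied on the contact readings.
- **Pin:** I could not read the sensing pin, so that it is pressed in is inferred from the rigid stop.

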